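# Stock the tasting carrier for the next table

## Robot

A 6-joint arm with a two-finger parallel gripper is mounted at the origin on a cart in front of the work surface, level with it; the furniture and walls round the work are solid. World frame = base frame: x ahead of the robot, y to its left, z up, the work surface at z = 0. Lengths are in m, angles in degrees, forces in N, time in s.
With the tool pointing down it reaches from about 0.35 to 0.875 m from the base axis. Payload 4.2 kg.
Tool frame: the origin (TCP) lies between the finger pads; the fingertips stand 17 mm ahead of it and the grasp point (between the pads) lies 2 mm behind it; z points along the fingers, y is the line along which they close (so a half turn about z gives the same grasp; the last joint's range is limited). The gripper opens to 87 mm and grips with 3 to 60 N. Pads are 19 mm wide; open, the fingers measure 117 mm over their backs; the gripper's body (75 mm by 190 mm) begins 51 mm behind the grasp point.
Start: joints at [-51.818, 22.042, 0.453, 0, -68.411, -14.817], TCP at [0.248, -0.574, 0.205] pointing down, gripper open.
Joint ranges: [-179.83, 179.83], [-69.29, 118.12], [-61.27, 80.66], [-181.25, 117.63], [-171.15, -9.14], [-177.46, 177.46]. Speed limits (degrees/s): [159.86, 159.86, 180, 180, 180, 180].

## Interface

Orientations are given as a 3x3 rotation matrix whose columns are the frame's x, y, z axes.
In Python, from station import r gives the robot as it stands.
- The arm moves only by the tool servo_tool, never from a script. Its argument "targets" is a list of rows, each a list of 5 numbers: the shift along the world's x, y, z in units of 30 mm (1.0 is 30 mm), then the turn about the world's z in rad, then the finger opening in mm, from 0 to 87. In form: [[x, y, z, turn, gripper], ...]. A call has exactly 5 rows; each row is the pose to reach, as a shift and turn from the pose commanded when the call began; what a row does not reach only later rows make up. A row lasts 1/12 s, in which the tool goes at most 41.7 mm and 7.16 degrees, less where a joint would pass 70% of its speed; a pose out of reach is approached as far as the arm can. A call with a gripper value outside its range is refused whole. The fingers move at their own pace and stop on an object; the grip force is fixed at half the most. Time passes only in rows, so rows that repeat a pose let the fingers close, or fill a call up. It gives the time, the measured TCP pose, the force, the opening and the grip force at its end, in the units of the state.
- r.sense(): the state, without advancing time (a new reading comes with each control period).
- r.capture(name): name is "scene" or "top" or "wrist"; returns a dict with "pixels" (420x560x3 uint8, red, green, blue), "fx", "fy", "cx", "cy" (pixels), "dist_coeffs" ([k1, k2, p1, p2, k3] as OpenCV has them; the pictures are not rectified), "world_from_camera" (4x4, takes a point from camera to world coordinates). Camera axes: x right, y down, z forward; pixel columns grow to the right and rows downward; lengths in m; the calibration is good to about 2 mm. A picture is of the moment at which its call begins. There is no depth.
- r.finish_job(): hands the job in; it is judged then, once.
The state is a dict: "time_s": time; "joints": joint angles; "joint_velocities": joint speeds; "effort": joint torques, N m; "tcp_pos": TCP position; "ee_rot": TCP orientation; "wrist_force": force on the tool from outside, world axes, zero at the start; "moment": the same for the moment, N m; "gripper_width": opening from 0.0 (shut) to 1.0 (fully open); "gripper_force": force on a finger pad.
Only numpy, scipy, OpenCV 4.12 (cv2) and the standard library are available. Lean on these libraries where they do the work, as an engineer would, in place of code of your own. Each camera call takes 0.05 s, during which the arm holds its last target. There are 200 camera calls.

## Task

Stock the wooden carrier for the next tasting table: stand the green-lidded mustard jar, the bottle of juice, the cup stack with the white spoons and the jar of cocktail sticks upright in it, each in the round hole cut for it and right down on its pad. Set them down gently, without dropping or tipping any. Leave the black-lidded jar, the cup stack without spoons and the plates where they stand.

Things in the scene. Friction and masses are not known exactly. Their poses are not given: they have to be found in the camera images.
- carrier: Low wooden carrier, fixed, 200 (x) by 224 mm (y), at any yaw, at left or right; steel bow handles reach 30 mm beyond its y ends. Deck top 36 mm above the table, end panels 48 mm high at its y ends. Four round holes in the deck (centres given with each thing, in this frame); under each a pad to stand on, its top 12 mm above the table. Origin: centre of underside, z up.
- mustard_jar: Glass jar with GREEN screw lid, cream label, 74 mm across, 83 mm high, 0.34 kg. Lid 67 mm across, from 66 mm up to the top: grip there. Its hole: the largest, 90 mm, cork pad, at carrier x +48, y +48 mm. Origin: centre of its underside, z up along it. Loose.
- juice_bottle: Glass bottle of dark berry juice, black cap, 61 mm across, 240 mm high, 0.56 kg; neck and cap 28 to 30 mm across from 200 mm up: grip there. The only bottle on the near half of the table. Its hole: 78 mm, black rubber pad, at carrier x +48, y -48 mm. Origin: centre of its underside, z up along it. Loose.
- spoon_cups: Stack of clear portion cups WITH white spoons standing in the top cup; 43 mm across at the foot, 60 mm at the rim 90 mm up, spoons to 122 mm; 0.08 kg; grip round the cups about 70 mm up (57 mm across). Its hole: 70 mm, white pad, at carrier x -48, y +48 mm. Origin: centre of its underside, z up along it. Loose.
- pick_jar: Small clear jar full of wooden cocktail sticks, 43 to 45 mm across, 68 mm high, 0.08 kg; grip across its upper part. Its hole: the smallest, 60 mm, dark wood pad, at carrier x -48, y -48 mm. Origin: centre of its underside, z up along it. Loose.
- dark_jar: Look-alike to be left: glass jar with BLACK lid, cream label, 74 mm across, 93 mm high. Origin: centre of its underside, z up along it. Loose.
- plain_cups: Look-alike to be left: stack of clear plastic cups WITHOUT spoons, 43 mm across at the foot, 60 mm at the top, 122 mm high. Origin: centre of its underside, z up along it. Loose.
- plate_stack: Bystander: stack of thin white plates, 183 mm across, 30 mm high, on the side of the table where the carrier is not. Origin: centre of its underside, z up along it. Loose.

How it is judged (in metres and radians):
At the end, for the whole second after the job is handed in: Each of the four stands upright (0.08 rad), released and at rest in its own hole: origin within 14 mm of the hole centre in carrier x and y, 8 to 16 mm above the carrier's underside (on the pad). Black-lidded jar, plain cups and plates upright, within 20 mm of where they stood (x of mustard_jar in the frame of carrier between 0.034 and 0.062 m and y of mustard_jar in the frame of carrier between 0.034 and 0.062 m and z of mustard_jar in the frame of carrier between 0.008 and 0.016 m and angle between each of mustard_jar, juice_bottle, spoon_cups, pick_jar, dark_jar, plain_cups, plate_stack's own z axis and vertical below 0.08 rad and linear speed of each of mustard_jar, juice_bottle, spoon_cups, pick_jar below 0.02 m/s and contact force between each of mustard_jar, juice_bottle, spoon_cups, pick_jar and the fingers below 0.1 N and x of juice_bottle in the frame of carrier between 0.034 and 0.062 m and y of juice_bottle in the frame of carrier between -0.062 and -0.034 m and z of juice_bottle in the frame of carrier between 0.008 and 0.016 m and x of spoon_cups in the frame of carrier between -0.062 and -0.034 m and y of spoon_cups in the frame of carrier between 0.034 and 0.062 m and z of spoon_cups in the frame of carrier between 0.008 and 0.016 m and x of pick_jar in the frame of carrier between -0.062 and -0.034 m and y of pick_jar in the frame of carrier between -0.062 and -0.034 m and z of pick_jar in the frame of carrier between 0.008 and 0.016 m and distance of each of dark_jar, plain_cups, plate_stack from where it was at the start of the episode below 0.02 m); the robot touches nothing.
It fails at once if one of the four things tips over (more than 0.6 rad) (angle between any of mustard_jar, juice_bottle, spoon_cups, pick_jar's own z axis and vertical above 0.6 rad).
It fails at once if one of them is dropped or slammed into the carrier (over 0.6 m/s with its foot below 60 mm there) ((horizontal distance between mustard_jar and carrier below 0.12 m and height (world z) of mustard_jar below 0.06 m and linear speed of mustard_jar above 0.6 m/s) or (horizontal distance between juice_bottle and carrier below 0.12 m and height (world z) of juice_bottle below 0.06 m and linear speed of juice_bottle above 0.6 m/s) or (horizontal distance between spoon_cups and carrier below 0.12 m and height (world z) of spoon_cups below 0.06 m and linear speed of spoon_cups above 0.6 m/s) or (horizontal distance between pick_jar and carrier below 0.12 m and height (world z) of pick_jar below 0.06 m and linear speed of pick_jar above 0.6 m/s)).
It fails at once if the black-lidded jar is moved more than 30 mm or tipped (distance of dark_jar from where it was at the start of the episode above 0.03 m or angle between dark_jar's own z axis and vertical above 0.4 rad).
It fails at once if the plain cup stack is moved more than 30 mm or tipped (distance of plain_cups from where it was at the start of the episode above 0.03 m or angle between plain_cups's own z axis and vertical above 0.4 rad).
It fails at once if the plate stack is moved more than 30 mm or tipped (distance of plate_stack from where it was at the start of the episode above 0.03 m or angle between plate_stack's own z axis and vertical above 0.4 rad).
It also fails if it takes over 109 s, if anything falls off the work surface, if the arm or the gripper's body presses on something with over 40 N, if the wrist force passes 120 N, or if a joint passes its speed limit or range.

## Working session

There is one attempt and no reset: what is moved stays moved. The work goes in short steps, Python scripts to look and compute and a tool call to move; the robot and the scene stay as the last step left them, time stands still between calls to the robot, and variables do not carry over. Pictures are saved under pics/ and viewed, at most 14 in all, crops included, and the job is handed in when it is done.

Besides the shell and the picture viewer there is one more tool, called after "Request:" as name(argument=value, ...), one argument or row to a line, values as JSON. servo_tool: Moves the arm, as the interface text tells. Its arguments: {"type":"object","properties":{"targets":{"type":"array","items":{"type":"array","items":{"type":"number"}}}},"required":["targets"]}

```bash
ls; mkdir -p pics; python3 - <<'E'
from station import r
import cv2,numpy as np,pickle
for n in("scene","top","wrist"):
    c=r.capture(n); pickle.dump(c,open(f'pics/{n}0.pkl','wb'))
    cv2.imwrite(f'pics/{n}0.png',c['pixels'][:,:,::-1])
    print(n,c['fx'],c['dist_coeffs'],np.round(c['world_from_camera'],3).tolist())
print(r.sense())
E
```

```text
pics
scene 493.6993053259376 [-0.08981261  0.          0.          0.          0.        ] [[-0.573, -0.467, 0.673, -0.248], [-0.819, 0.351, -0.454, 0.523], [-0.024, -0.812, -0.584, 0.729], [0.0, 0.0, 0.0, 1.0]]
top 441.2671186341626 [-0.08632163  0.          0.          0.          0.        ] [[-0.007, -0.998, 0.057, 0.514], [-1.0, 0.007, 0.004, -0.019], [-0.004, -0.057, -0.998, 1.199], [0.0, 0.0, 0.0, 1.0]]
wrist 351.8762330206599 [0.02128839 0.         0.         0.         0.        ] [[-0.396, 0.879, 0.264, 0.175], [0.918, 0.379, 0.115, -0.604], [0.001, 0.288, -0.958, 0.383], [0.0, 0.0, 0.0, 1.0]]
{'time_s': 0.15, 'joints': array([-5.18171198e+01,  2.20810914e+01,  3.98868113e-01, -1.98057923e-02,
       -6.84106132e+01, -1.48161847e+01]), 'joint_velocities': array([ 0.0314766 , -0.27915815,  0.2057548 ,  0.12349781, -0.11149935,
        0.01628197]), 'effort': array([-2.26876523e-04, -3.91052341e+01,  1.87587082e+01,  4.22231644e+00,
        1.23965275e-02, -1.42783742e-04]), 'tcp_pos': array([ 0.24770529, -0.57330572,  0.20391566]), 'ee_rot': array([[-9.18035825e-01, -3.96496737e-01, -7.48960799e-04],
       [-3.96497431e-01,  9.18034650e-01,  1.47230435e-03],
       [ 1.03808094e-04,  1.64858917e-03, -9.99998636e-01]]), 'wrist_force': array([ 0.02085712,  0.48752492, -0.08742427]), 'moment': array([0.05240221, 0.03214019, 0.00831435]), 'gripper_force': 0.0, 'gripper_width': 1.0034886776869723}
```

View pics/top0.png

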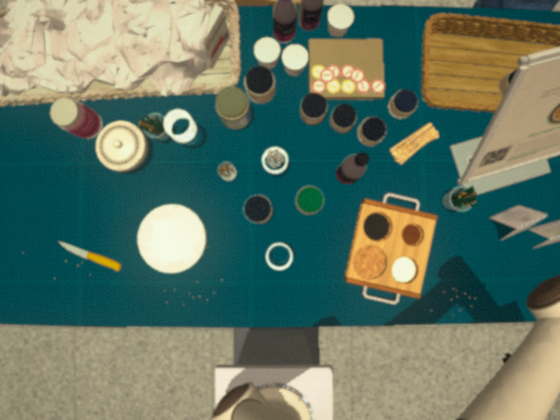

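View pics/scene0.png

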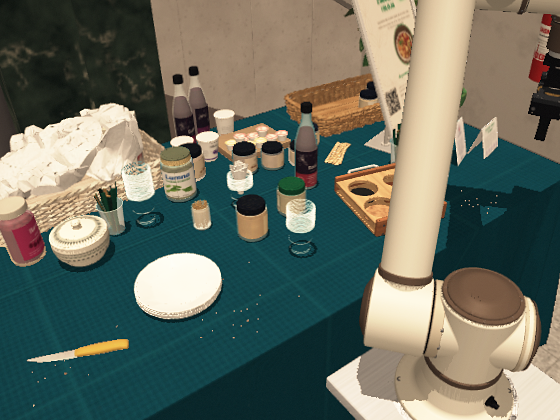

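Top view: green lid (309,200), black-lidded jar (258,209), spoon cups (275,160), stick jar (227,171), plain cups (279,256), juice bottle cap (362,159), plates (171,238), carrier round (391,248) with pads cork (369,262), black (377,226), white (403,270), dark wood (412,234). The scene view confirms the identities, with the arm hiding part of the carrier.

View pics/wrist0.png

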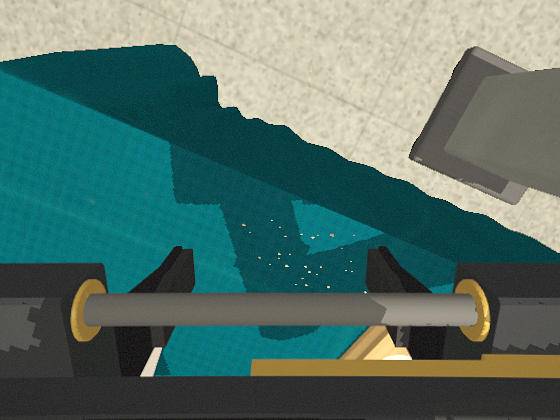

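```bash
cat > h.py <<'E'
import cv2,numpy as np,pickle
def ray(c,uv):
    K=np.array([[c['fx'],0,c['cx']],[0,c['fy'],c['cy']],[0,0,1.]])
    p=cv2.undistortPoints(np.array(uv,float).reshape(1,1,2),K,np.array(c['dist_coeffs']))[0,0]
    T=np.array(c['world_from_camera']); d=T[:3,:3]@[p[0],p[1],1]
    return T[:3,3],d/np.linalg.norm(d)
def onz(c,uv,z):
    o,d=ray(c,uv); return o+d*(z-o[2])/d[2]
def tri(rs):
    A=sum(np.eye(3)-np.outer(d,d) for o,d in rs); b=sum((np.eye(3)-np.outer(d,d))@o for o,d in rs)
    p=np.linalg.solve(A,b); return p,max(np.linalg.norm(np.cross(d,p-o)) for o,d in rs)
def proj(c,X):
    T=np.linalg.inv(np.array(c['world_from_camera'])); K=np.array([[c['fx'],0,c['cx']],[0,c['fy'],c['cy']],[0,0,1.]])
    rv=cv2.Rodrigues(T[:3,:3])[0]
    return cv2.projectPoints(np.array([X],float),rv,T[:3,3],K,np.array(c['dist_coeffs']))[0][0,0]
def blob(mask,near):
    "contour nearest to a seed: (centre of its hull, area, minEnclosing r)"
    m=cv2.morphologyEx(mask.astype(np.uint8),cv2.MORPH_OPEN,np.ones((2,2)))
    cs=[k for k in cv2.findContours(m,cv2.RETR_EXTERNAL,cv2.CHAIN_APPROX_NONE)[0] if cv2.contourArea(k)>30]
    k=min(cs,key=lambda k:-cv2.pointPolygonTest(k,tuple(map(float,near)),True))
    (cx,cy),ax,an=cv2.fitEllipse(cv2.convexHull(k)); 
    return (cx,cy),ax,an,cv2.contourArea(k)
E
python3 - <<'E'
from h import *
c=pickle.load(open('pics/top0.pkl','rb')); im=c['pixels']
s=cv2.resize(im[130:310,200:480],None,fx=2.85,fy=2.85,interpolation=cv2.INTER_CUBIC)
cv2.imwrite('pics/topcrop.png',s[:,:,::-1])
h=cv2.cvtColor(im,cv2.COLOR_RGB2HSV)
for p in [(309,200),(377,226),(412,234),(369,262),(403,270),(385,208),(275,160),(227,171),(258,209),(362,159),(300,300),(171,238)]: print(p,h[p[1],p[0]])
E
```

```text
(309, 200) [ 76 232 100]
(377, 226) [18 64 52]
(412, 234) [ 11 179 117]
(369, 262) [ 15 169 216]
(403, 270) [ 32  27 247]
(385, 208) [ 17 173 203]
(275, 160) [ 23  45 114]
(227, 171) [ 20 101 114]
(258, 209) [105  62  41]
(362, 159) [150   8  31]
(300, 300) [ 91 255  82]
(171, 238) [ 36  21 250]
```

View pics/topcrop.png

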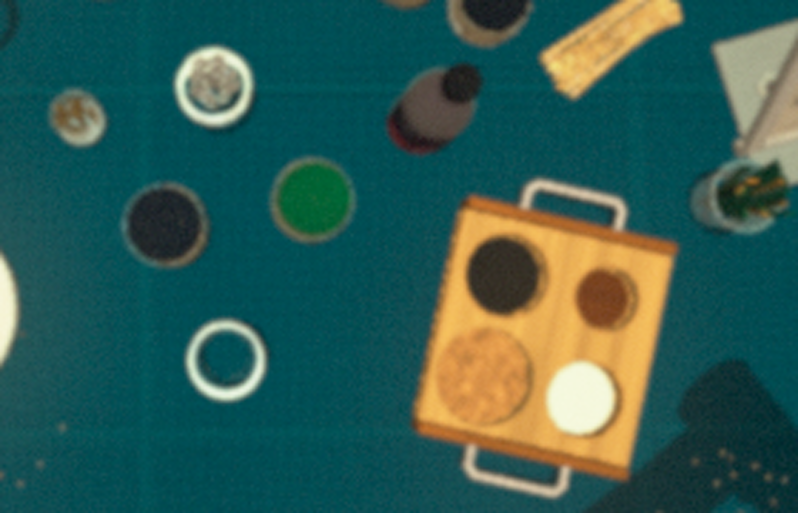

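The crop sharpens the top view: the green lid is at full-picture (310,200), the bottle cap at (362,159) and the four holes are as named. The initial wrist view sees mostly table edge. Next I rise and move to a wrist viewpoint over the middle.

Request:
servo_tool(
  targets=[
    [0,0,1.2,-0.1,87],
    [0,0,2.4,-0.2,87],
    [0,0,3.6,-0.3,87],
    [0,0,4.8,-0.4,87],
    [0,0,4.8,-0.4,87],
  ],
)

```text
time_s: 0.57
tcp_pos: [0.2484, -0.5764, 0.3577]
ee_rot: [[-1.0, -0.005, 0.006], [-0.005, 1.0, -0.014], [-0.006, -0.014, -1.0]]
wrist_force: [-0.3, -0.1, 1.2]
gripper_width: 0.996
gripper_force: 0.0
```

Request:
servo_tool(
  targets=[
    [0.8,0.95,0,0,87],
    [1.6,1.9,0,0,87],
    [2.4,2.85,0,0,87],
    [3.2,3.8,0,0,87],
    [4,4.75,0,0,87],
  ],
)

```text
time_s: 0.98
tcp_pos: [0.3685, -0.4297, 0.3482]
ee_rot: [[-1.0, -0.008, -0.0], [-0.008, 1.0, 0.001], [0.0, 0.001, -1.0]]
wrist_force: [0.1, 0.2, -0.8]
gripper_width: 1.0
gripper_force: 0.0
```

Request:
servo_tool(
  targets=[
    [0.8,0.95,0,0,87],
    [1.6,1.9,0,0,87],
    [2.4,2.85,0,0,87],
    [3.2,3.8,0,0,87],
    [4,4.75,0,0,87],
  ],
)

```text
time_s: 1.4
tcp_pos: [0.4886, -0.287, 0.3484]
ee_rot: [[-1.0, -0.008, -0.0], [-0.008, 1.0, 0.0], [0.0, 0.0, -1.0]]
wrist_force: [0.7, -0.4, 0.5]
gripper_width: 0.996
gripper_force: 0.0
```

Request:
servo_tool(
  targets=[
    [0.8,0.95,0,0,87],
    [1.6,1.9,0,0,87],
    [2.4,2.85,0,0,87],
    [3.2,3.8,0,0,87],
    [3.7,4.5,0,0,87],
  ],
)

```text
time_s: 1.82
tcp_pos: [0.6005, -0.1511, 0.3475]
ee_rot: [[-1.0, -0.01, -0.001], [-0.01, 1.0, 0.001], [0.001, 0.001, -1.0]]
wrist_force: [0.5, 0.3, 0.3]
gripper_width: 0.999
gripper_force: 0.0
```

Request:
servo_tool(
  targets=[
    [0,0,0,0,87],
    [0,0,0,0,87],
    [0,0,0,0,87],
    [0,0,0,0,87],
    [0,0,0,0,87],
  ],
)

```text
time_s: 2.23
tcp_pos: [0.5982, -0.1548, 0.3491]
ee_rot: [[-1.0, -0.006, 0.0], [-0.006, 1.0, -0.0], [-0.0, -0.0, -1.0]]
wrist_force: [-0.2, -0.8, 0.1]
gripper_width: 1.0
gripper_force: 0.0
```

```bash
python3 - <<'E'
from station import r
import cv2,pickle
for n in("wrist","scene"):
    c=r.capture(n); pickle.dump(c,open(f'pics/{n}1.pkl','wb')); cv2.imwrite(f'pics/{n}1.png',c['pixels'][:,:,::-1])
print(r.sense()['tcp_pos'])
E
```

```text
[ 0.59833786 -0.15463523  0.34914774]
```

View pics/wrist1.png

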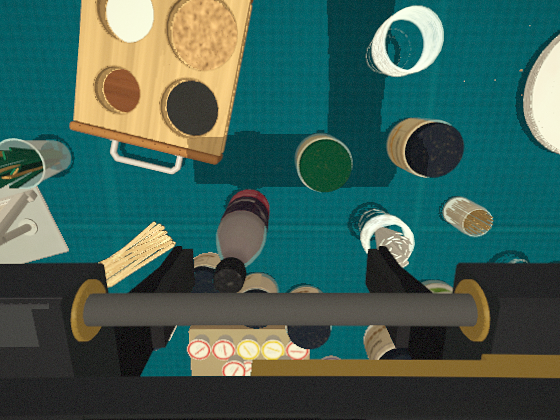

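Wrist view: green lid (324,163), bottle cap (230,272), spoon-cup rim (387,238) with spoons by (395,245), stick-jar mouth (477,220), black-lid jar (433,150), plain cups (408,40), and all four pads with the carrier's panel ends at (70,126) and (220,160).

```bash
python3 - <<'E'
from h import *
t=pickle.load(open('pics/top0.pkl','rb')); w=pickle.load(open('pics/wrist1.pkl','rb'))
def hsv(c): return [a.astype(int) for a in cv2.split(cv2.cvtColor(cv2.GaussianBlur(c['pixels'],(3,3),0),cv2.COLOR_RGB2HSV))]
M={'lid':lambda H,S,V:(H>50)&(H<85)&(S>120),
 'cap':lambda H,S,V:(V<48)&(S<110),
 'rim':lambda H,S,V:(V>150)&(S<90),
 'pick':lambda H,S,V:(H<80)&(V>60)&(S<150),
 'cork':lambda H,S,V:(H<16)&(V>120),
 'blackpad':lambda H,S,V:(V<80),
 'white':lambda H,S,V:(S<70)&(V>190),
 'wood':lambda H,S,V:(V<160)&(H<20)}
seed={'lid':((310,200),(324,163)),'cap':((362,159),(230,272)),'rim':((275,150),(410,237)),'pick':((227,171),(472,216)),
'cork':((370,262),(203,33)),'blackpad':((377,226),(191,107)),'white':((403,269),(128,12)),'wood':((411,234),(122,90))}
for n,f in M.items():
    out=[]
    for c,s in zip((t,w),seed[n]):
        try: b=blob(f(*hsv(c)),s); out.append((c,b))
        except Exception as e: print(n,e); continue
        print(n,np.round(b[0],1),np.round(b[1],1),round(b[2]),b[3])
    if len(out)==2: p,e=tri([ray(c,b[0]) for c,b in out]); print('   ',p.round(4),round(e,4))
# black pads onto z=.012 and deck corners
cor=[(70,126),(220,160)]
for z in(.048,): print([onz(w,p,z).round(4) for p in cor])
ct=[(468,196),(679,243),(630,480),(415,432)]
print([onz(t,(200+u/2.85,130+v/2.85),.048).round(4) for u,v in ct])
E
```

```text
lid [311.4 200.2] [24.6 26. ] 82 475.5
lid [326.3 166.6] [51.2 51.8] 159 2024.0
    [ 0.5936 -0.0985  0.104 ] 0.0006
cap [362.1 159.9] [11.6 13.2] 49 111.0
cap [186.  277.3] [ 58.2 122.3] 88 3027.0
    [ 0.6648 -0.2156  0.2588] 0.0181
rim [275.6 160.7] [26.9 27.2] 6 542.5
rim [389.  242.3] [50.  58.4] 138 1572.0
    [ 0.6952 -0.01    0.0952] 0.0003
pick [227.9 172.2] [17.2 19.8] 134 250.0
pick [468.3 217.1] [33.7 52.4] 115 1295.0
    [0.6745 0.1156 0.0469] 0.0006
cork [369.7 262.1] [28.3 29.9] 70 318.5
cork [122.6  91. ] [34.6 43.3] 160 1134.5
    [ 0.4959 -0.1404  0.5761] 0.0244
blackpad [377.  227.1] [22.8 24.3] 172 411.0
blackpad [193.2 108.6] [48.4 54.3] 154 2002.5
    [ 0.5304 -0.3243 -0.1838] 0.0017
white [404.2 270.4] [22.4 24.2] 13 402.0
white [130.6  13.2] [46.9 59.3] 172 1643.0
    [ 0.4076 -0.357  -0.0034] 0.0014
wood [412.7 235.1] [18.1 20.2] 24 265.5
wood [122.7  91. ] [33.5 42.5] 162 1070.5
    [ 0.5043 -0.3947 -0.0402] 0.0003
[array([ 0.5513, -0.4321,  0.048 ]), array([ 0.5947, -0.2364,  0.048 ])]
[array([ 0.6011, -0.2415,  0.048 ]), array([ 0.5563, -0.4377,  0.048 ]), array([ 0.3392, -0.3873,  0.048 ]), array([ 0.3858, -0.1896,  0.048 ])]
```

```bash
python3 - <<'E'
from h import *
w=pickle.load(open('pics/wrist1.pkl','rb'))['pixels']
a=cv2.resize(w[120:300,180:510],None,fx=2.4,fy=2.4,interpolation=cv2.INTER_CUBIC)
cv2.imwrite('pics/w1crop.png',a[:,:,::-1]); print(a.shape)
E
```

```text
(432, 792, 3)
```

View pics/w1crop.png

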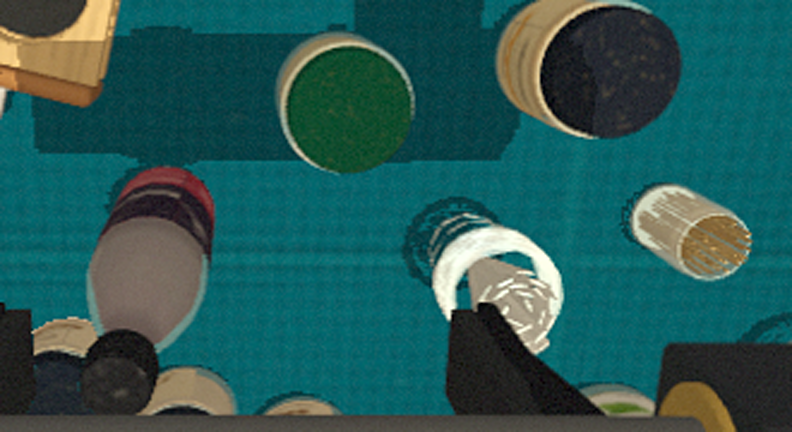

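The enlarged wrist view separates the tops: lid centre (325.8,165.4), cap face (228,281.5), cup rim (387.5,239), stick-jar mouth (478.3,222.5) in full-picture pixels. A scene crop will give the heights.

```bash
python3 - <<'E'
from h import *
w=pickle.load(open('pics/scene0.pkl','rb'))['pixels']
a=cv2.resize(w[95:260,175:345],None,fx=3.6,fy=3.6,interpolation=cv2.INTER_CUBIC)
cv2.imwrite('pics/s0crop.png',a[:,:,::-1])
E
```

```text
(no output)
```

View pics/s0crop.png

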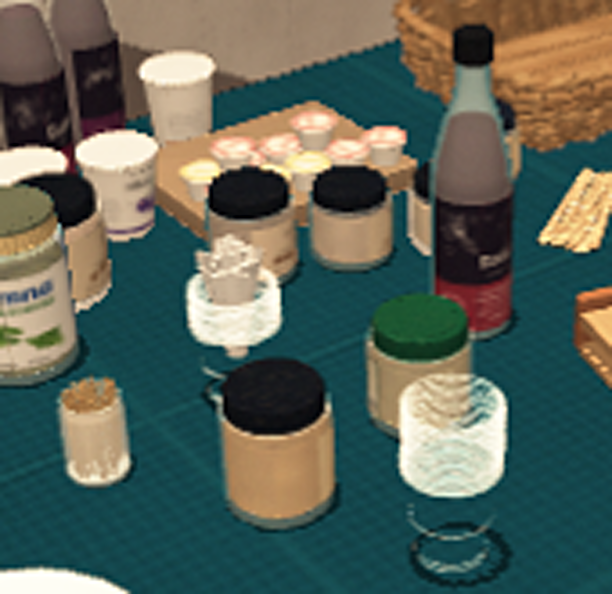

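```bash
python3 - <<'E'
from h import *
w=pickle.load(open('pics/wrist1.pkl','rb'))['pixels']
a=cv2.resize(w[0:190,60:260],None,fx=3.1,fy=3.1,interpolation=cv2.INTER_CUBIC)
cv2.imwrite('pics/w1car.png',a[:,:,::-1])
E
```

```text
(no output)
```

View pics/w1car.png

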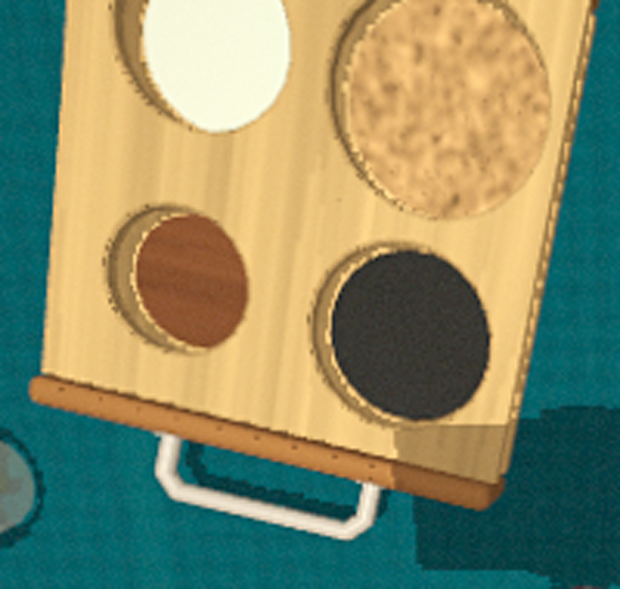

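The scene crop gives the lid top at (291.7,183.9), cap top (306.4,103.6), cup rim (240,175.8) and stick-jar mouth (200.8,206.1). The carrier crop gives hole rims: dark wood at (117.1,90) and black at (189.8,107.4) in wrist pixels.

```bash
python3 - <<'E'
from h import *
t,s,w=[pickle.load(open(f'pics/{n}.pkl','rb')) for n in('top0','scene0','wrist1')]
P={'lid':((310.5,200),(291.7,183.9),(325.8,165.4),.083),'cap':((361.9,158.8),(306.4,103.6),(228,281.5),.24),
'rim':((275.3,160.5),(240,175.8),(387.5,239),.09),'pick':((226.5,170.5),(200.8,206.1),(478.3,222.5),.068)}
for n,(a,b,c,z) in P.items():
    p,e=tri([ray(t,a),ray(s,b),ray(w,c)]); print(n,p.round(4),round(e,4),'top',onz(t,a,z).round(4)[:2],'wr',onz(w,c,z).round(4)[:2],'sc',onz(s,b,z).round(4)[:2])
f=lambda u,v:(60+u/3.1,v/3.1); g=lambda u,v:(200+u/2.85,130+v/2.85)
H={'black':(f(402.5,333),g(505,275),(48,-48)),'wood':(f(177,279),g(606,299),(-48,-48)),'cork':(f(442,104),g(485,376),(48,48)),'white':(f(203,44),g(583,399),(-48,48))}
A=[];B=[];C=[]
for n,(a,b,l) in H.items():
    p,e=tri([ray(w,a),ray(t,b)]); print(n,'w',onz(w,a,.036).round(4),'t',onz(t,b,.036).round(4),'tri',p.round(3),round(e,4))
    A.append(onz(w,a,.036)[:2]);B.append(l);C.append(onz(t,b,.036)[:2])
for X in(A,C):
    M,_=cv2.estimateAffinePartial2D(np.array(B,float)/1000,np.array(X)); print('carrier',M[:,2].round(4),'scale',np.hypot(M[0,0],M[1,0]).round(3),'yaw',np.degrees(np.arctan2(M[1,0],M[0,0])).round(2))
    print((np.array(B)/1000@M[:,:2].T+M[:,2]).round(4).tolist())
E
```

```text
lid [ 0.5959 -0.0972  0.0789] 0.0016 top [ 0.5963 -0.098 ] wr [ 0.5952 -0.0961] sc [ 0.5895 -0.0935]
cap [ 0.675  -0.202   0.2384] 0.0016 top [ 0.6748 -0.2011] wr [ 0.6753 -0.2013] sc [ 0.6702 -0.2003]
rim [ 0.696  -0.0092  0.0857] 0.0018 top [ 0.6968 -0.0094] wr [ 0.6923 -0.0106] sc [ 0.6904 -0.006 ]
pick [0.6764 0.1196 0.0594] 0.0038 top [0.6755 0.1171] wr [0.6758 0.1183] sc [0.6598 0.1247]
black w [ 0.5263 -0.2757  0.036 ] t [ 0.5283 -0.2771  0.036 ] tri [ 0.528 -0.293 -0.033] 0.0009
wood w [ 0.5052 -0.3697  0.036 ] t [ 0.5052 -0.3715  0.036 ] tri [ 0.505 -0.375  0.023] 0.0001
cork w [ 0.4367 -0.2532  0.036 ] t [ 0.4352 -0.2569  0.036 ] tri [ 0.435 -0.258  0.024] 0.0018
white w [ 0.4163 -0.3473  0.036 ] t [ 0.4129 -0.3481  0.036 ] tri [ 0.412 -0.354  0.017] 0.0008
carrier [ 0.4711 -0.3115] scale 0.981 yaw 76.75
[[0.5277, -0.2765], [0.5062, -0.3681], [0.4361, -0.2549], [0.4145, -0.3465]]
carrier [ 0.4704 -0.3134] scale 0.994 yaw 76.5
[[0.5279, -0.2781], [0.5057, -0.3709], [0.4352, -0.2559], [0.4129, -0.3486]]
```

Request:
servo_tool(
  targets=[
    [0,0.4,0,-0.1,87],
    [-0.1,0.8,0,-0.2,87],
    [-0.1,1.3,0,-0.3,87],
    [-0.1,1.9,0,-0.4,87],
    [-0.1,1.9,0,-0.5,87],
  ],
)

```text
time_s: 2.75
tcp_pos: [0.5956, -0.0952, 0.3491]
ee_rot: [[-0.88, 0.476, 0.001], [0.476, 0.88, 0.001], [-0.0, 0.001, -1.0]]
wrist_force: [1.0, -0.8, 0.6]
gripper_width: 1.002
gripper_force: 0.0
```

Request:
servo_tool(
  targets=[
    [0,0,-1,-0.1,87],
    [0,0,-2.2,-0.2,87],
    [0,0,-3.4,-0.3,87],
    [0,0,-4.4,-0.3,87],
    [0,0,-5.2,-0.3,87],
  ],
)

```text
time_s: 3.17
tcp_pos: [0.5944, -0.0972, 0.1903]
ee_rot: [[-0.701, 0.713, -0.003], [0.713, 0.701, 0.0], [0.002, -0.002, -1.0]]
wrist_force: [-0.8, -0.4, -0.3]
gripper_width: 1.0
gripper_force: 0.0
```

```bash
python3 - <<'E'
from station import r
from h import *
c=r.capture('wrist'); pickle.dump(c,open('pics/w2.pkl','wb')); cv2.imwrite('pics/w2.png',c['pixels'][:,:,::-1])
s=r.sense(); print(s['tcp_pos'],np.degrees(np.arctan2(*s['ee_rot'][[1,0],1])), s['joints'])
H,S,V=[a.astype(int) for a in cv2.split(cv2.cvtColor(c['pixels'],cv2.COLOR_RGB2HSV))]
b=blob((H>50)&(H<85)&(S>120),proj(c,[.596,-.097,.083])); print(b, onz(c,b[0],.083))
w=pickle.load(open('pics/wrist1.pkl','rb'));t=pickle.load(open('pics/top0.pkl','rb'))
print(tri([ray(c,b[0]),ray(w,(325.8,165.4)),ray(t,(310.5,200))]))
E
```

```text
[ 0.59167225 -0.0968239   0.18531199] 44.489126239056795 [   6.07558364   20.73488405   -4.36389193   -0.17399994  -65.54901636
 -141.51542057]
((284.1990051269531, 200.22474670410156), (76.77944946289062, 78.0422134399414), 8.138654708862305, 4596.5) [ 0.59615861 -0.09406546  0.083     ]
(array([ 0.59652856, -0.09621611,  0.07869898]), np.float64(0.0020449963592929447))
```

View pics/w2.png

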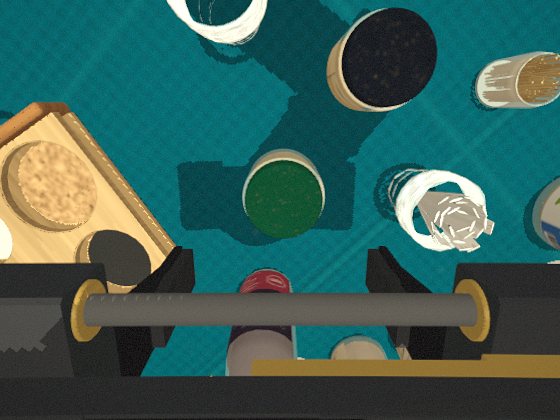

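Wrist view: the green lid sits at (284,200), centred between the fingers within about 1 mm, with the bottle well behind. Descend and grip.

Request:
servo_tool(
  targets=[
    [0,0,-0.9,0,87],
    [0,0,-1.8,0,87],
    [0,0,-2.6,0,87],
    [0,0,-3.2,0,87],
    [0,0,-3.5,0,87],
  ],
)

```text
time_s: 3.63
tcp_pos: [0.5948, -0.0972, 0.0861]
ee_rot: [[-0.702, 0.713, -0.003], [0.713, 0.702, -0.0], [0.002, -0.002, -1.0]]
wrist_force: [-0.0, -0.1, -0.7]
gripper_width: 0.997
gripper_force: 0.0
```

Request:
servo_tool(
  targets=[
    [0,0,0,0,87],
    [0,0,0,0,75],
    [0,0,0,0,60],
    [0,0,0,0,60],
    [0,0,0,0,60],
  ],
)

```text
time_s: 4.05
tcp_pos: [0.5967, -0.0967, 0.0892]
ee_rot: [[-0.702, 0.712, 0.003], [0.712, 0.702, 0.0], [-0.002, 0.002, -1.0]]
wrist_force: [-0.9, -0.4, -0.0]
gripper_width: 0.783
gripper_force: 0.0
```

Request:
servo_tool(
  targets=[
    [0,0,0,0,50],
    [0,0,0,0,40],
    [0,0,0,0,40],
    [0,0,0,0,40],
    [0,0,0,0,40],
  ],
)

```text
time_s: 4.47
tcp_pos: [0.5959, -0.0967, 0.0878]
ee_rot: [[-0.702, 0.712, -0.0], [0.712, 0.702, -0.0], [0.0, -0.0, -1.0]]
wrist_force: [0.1, 0.4, -0.5]
gripper_width: 0.477
gripper_force: 0.0
```

```bash
python3 - <<'E'
from station import r
from h import *
c=r.capture('wrist'); pickle.dump(c,open('pics/w3.pkl','wb')); cv2.imwrite('pics/w3.png',c['pixels'][:,:,::-1])
print(r.sense()['gripper_width'],proj(c,[.596,-.0965,.083]))
E
```

```text
0.4730248850719136 [280.27695857 249.69774838]
```

View pics/w3.png

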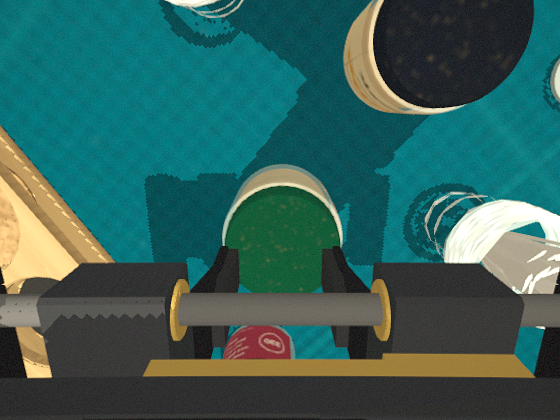

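Wrist view: the fingers closed to 41 mm over the lid (edges at cols 238/322 in front of the lid spanning 222–343), so they are above it. The visible tip corners at row 247 work out to be about 11 mm above the TCP instead of 17 mm below it. I reopen, go lower and try again.

Request:
servo_tool(
  targets=[
    [0,0,0,0,87],
    [0,0,0,0,87],
    [0,0,0,0,87],
    [0,0,0,0,87],
    [0,0,0,0,87],
  ],
)

```text
time_s: 4.93
tcp_pos: [0.5959, -0.0967, 0.0877]
ee_rot: [[-0.702, 0.712, -0.0], [0.712, 0.702, -0.0], [0.0, -0.0, -1.0]]
wrist_force: [0.1, -0.3, -0.3]
gripper_width: 0.765
gripper_force: 0.0
```

Request:
servo_tool(
  targets=[
    [0,0,0,0,87],
    [0,0,-0.2,0,87],
    [0,0,-0.4,0,87],
    [0,0,-0.6,0,87],
    [0,0,-0.7,0,87],
  ],
)

```text
time_s: 5.35
tcp_pos: [0.595, -0.0967, 0.0652]
ee_rot: [[-0.702, 0.712, -0.002], [0.712, 0.702, 0.0], [0.002, -0.002, -1.0]]
wrist_force: [-0.6, -0.2, 0.0]
gripper_width: 0.992
gripper_force: 0.0
```

Request:
servo_tool(
  targets=[
    [0,0,0,0,87],
    [0,0,0,0,75],
    [0,0,0,0,60],
    [0,0,0,0,60],
    [0,0,0,0,60],
  ],
)

```text
time_s: 5.77
tcp_pos: [0.5961, -0.0967, 0.0671]
ee_rot: [[-0.702, 0.712, 0.001], [0.712, 0.702, 0.0], [-0.0, 0.001, -1.0]]
wrist_force: [0.1, 0.4, 0.6]
gripper_width: 0.775
gripper_force: 0.0
```

Request:
servo_tool(
  targets=[
    [0,0,0,0,58],
    [0,0,0,0,58],
    [0,0,0,0,58],
    [0,0,0,0,58],
    [0,0,0,0,58],
  ],
)

```text
time_s: 6.18
tcp_pos: [0.5959, -0.0967, 0.0668]
ee_rot: [[-0.702, 0.712, 0.0], [0.712, 0.702, 0.0], [-0.0, 0.0, -1.0]]
wrist_force: [-0.5, -0.4, -0.3]
gripper_width: 0.668
gripper_force: 0.0
```

```bash
python3 - <<'E'
from station import r
s=r.sense(); print(s['gripper_width']*87,s['gripper_force'],s['tcp_pos'],s['wrist_force'])
E
```

```text
58.086792793838725 0.0 [ 0.59589432 -0.09670514  0.06677865] [-0.46561443 -0.36422318 -0.3165914 ]
```

Request:
servo_tool(
  targets=[
    [0,0,0,0,87],
    [0,0,0,0,87],
    [0,0,0,0,87],
    [0,0,0,0,87],
    [0,0,0,0,87],
  ],
)

```text
time_s: 6.6
tcp_pos: [0.5959, -0.0967, 0.0667]
ee_rot: [[-0.702, 0.712, -0.0], [0.712, 0.702, 0.0], [0.0, -0.0, -1.0]]
wrist_force: [-0.2, -0.6, 0.4]
gripper_width: 0.951
gripper_force: 0.0
```

Request:
servo_tool(
  targets=[
    [0,0,-0.2,0,87],
    [0,0,-0.3,0,87],
    [0,0,-0.4,0,87],
    [0,0,-0.5,0,87],
    [0,0,-0.5,0,87],
  ],
)

```text
time_s: 7.02
tcp_pos: [0.5953, -0.0967, 0.0507]
ee_rot: [[-0.702, 0.712, -0.002], [0.712, 0.702, -0.0], [0.001, -0.001, -1.0]]
wrist_force: [0.1, -0.2, -0.1]
gripper_width: 1.0
gripper_force: 0.0
```

Request:
servo_tool(
  targets=[
    [0,0,0,0,70],
    [0,0,0,0,58],
    [0,0,0,0,58],
    [0,0,0,0,58],
    [0,0,0,0,58],
  ],
)

```text
time_s: 7.43
tcp_pos: [0.5964, -0.0965, 0.0519]
ee_rot: [[-0.702, 0.712, 0.001], [0.712, 0.702, 0.0], [-0.001, 0.001, -1.0]]
wrist_force: [1.5, 0.5, -1.4]
gripper_width: 0.767
gripper_force: 26.2
```

```bash
python3 - <<'E'
from station import r
from h import *
s=r.sense(); print(s['gripper_width']*87,s['gripper_force'],s['tcp_pos'],s['wrist_force'])
a=r.capture('wrist'); b=r.capture('scene')
pickle.dump((a,b),open('pics/w4.pkl','wb'))
x=a['pixels'][90:390,130:430]; y=cv2.resize(b['pixels'][80:280,220:420],(300,300))
cv2.imwrite('pics/w4.png',np.hstack([x,y])[:,:,::-1])
E
```

```text
66.73821230630683 26.198859536648342 [ 0.59638848 -0.09649805  0.05193391] [ 1.50013307  0.5406116  -1.38147139]
```

View pics/w4.png

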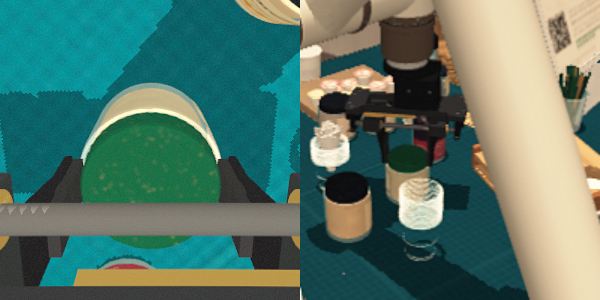

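Left half: the fingers now hold the lid on both sides (width 66.7 mm, 26 N); right half: the jar stands upright in the gripper. True finger tips lie about 30 mm higher than the stated TCP offset, which I'll use for the other grasps. Lift and carry.

Request:
servo_tool(
  targets=[
    [0,0,0.3,0,55],
    [0,0,0.8,0,55],
    [0,0,1.4,0,55],
    [0,0,2,0,55],
    [0,0,2.5,0,55],
  ],
)

```text
time_s: 7.95
tcp_pos: [0.595, -0.0968, 0.1276]
ee_rot: [[-0.702, 0.712, -0.002], [0.712, 0.702, -0.0], [0.001, -0.001, -1.0]]
wrist_force: [1.0, 0.5, -3.9]
gripper_width: 0.765
gripper_force: 28.0
```

Request:
servo_tool(
  targets=[
    [-0.2,-0.2,0,0,55],
    [-0.6,-0.6,0,0,55],
    [-1.2,-1.2,0,0,55],
    [-1.9,-1.9,0,0,55],
    [-2.6,-2.6,0,0,55],
  ],
)

```text
time_s: 8.37
tcp_pos: [0.514, -0.1756, 0.1247]
ee_rot: [[-0.702, 0.712, -0.005], [0.712, 0.702, 0.001], [0.004, -0.003, -1.0]]
wrist_force: [-0.2, 0.4, -3.7]
gripper_width: 0.765
gripper_force: 27.8
```

Request:
servo_tool(
  targets=[
    [-0.7,-0.7,0,0,55],
    [-1.4,-1.4,0,0,55],
    [-2,-2,0,0,55],
    [-2.5,-2.4,0,0,55],
    [-2.75,-2.65,0,0,55],
  ],
)

```text
time_s: 8.78
tcp_pos: [0.4303, -0.2551, 0.125]
ee_rot: [[-0.7, 0.714, -0.006], [0.714, 0.7, 0.002], [0.005, -0.003, -1.0]]
wrist_force: [0.1, -0.4, -4.3]
gripper_width: 0.765
gripper_force: 27.8
```

Request:
servo_tool(
  targets=[
    [0,0,0,0,55],
    [0,0,-0.3,0,55],
    [0,0,-0.7,0,55],
    [0,0,-1.1,0,55],
    [0,0,-1.3,0,55],
  ],
)

```text
time_s: 9.2
tcp_pos: [0.4347, -0.2532, 0.0854]
ee_rot: [[-0.703, 0.712, -0.003], [0.712, 0.703, 0.001], [0.003, -0.001, -1.0]]
wrist_force: [-0.4, 0.5, -3.1]
gripper_width: 0.767
gripper_force: 27.8
```

```bash
python3 - <<'E'
from station import r
from h import *
s=r.sense(); print(s['gripper_width']*87,s['gripper_force'],s['tcp_pos'],s['wrist_force'])
a=r.capture('wrist'); b=r.capture('top')
pickle.dump((a,b),open('pics/w5.pkl','wb'))
x=cv2.resize(a['pixels'][60:340,130:430],(300,280)); y=cv2.resize(b['pixels'][190:300,320:460],(357,280))
cv2.imwrite('pics/w5.png',np.hstack([x,y])[:,:,::-1])
E
```

```text
66.75838455928267 27.822630133783832 [ 0.43468094 -0.25321835  0.08539721] [-0.44338531  0.47050302 -3.13912435]
```

View pics/w5.png

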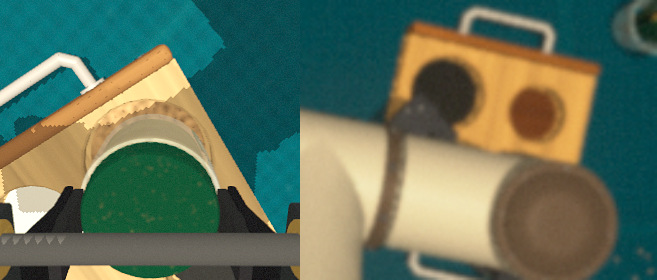

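Left: the jar is held over the cork hole, its shoulder concentric with the hole; right: the arm hides it from above. Lower the last 24 mm and release.

Request:
servo_tool(
  targets=[
    [0,0,-0.2,0,55],
    [0,0,-0.4,0,55],
    [0,0,-0.6,0,55],
    [0,0,-0.7,0,55],
    [0,0,-0.75,0,55],
  ],
)

```text
time_s: 9.72
tcp_pos: [0.4353, -0.2543, 0.0648]
ee_rot: [[-0.702, 0.712, -0.0], [0.712, 0.702, -0.0], [0.0, -0.0, -1.0]]
wrist_force: [-0.5, -0.7, 0.0]
gripper_width: 0.764
gripper_force: 28.2
```

Request:
servo_tool(
  targets=[
    [0,0,0,0,55],
    [0,0,-0.04,0,55],
    [0,0,-0.06,0,55],
    [0,0,-0.06,0,55],
    [0,0,-0.06,0,55],
  ],
)

```text
time_s: 10.13
tcp_pos: [0.4363, -0.2548, 0.0647]
ee_rot: [[-0.703, 0.711, 0.002], [0.711, 0.703, -0.001], [-0.002, 0.001, -1.0]]
wrist_force: [-1.5, -1.0, 5.4]
gripper_width: 0.767
gripper_force: 29.0
```

```bash
python3 - <<'E'
from station import r
s=r.sense(); print(s['gripper_width']*87,s['gripper_force'],s['tcp_pos'],s['wrist_force'],s['time_s'])
E
```

```text
66.74130207143163 29.01269547431326 [ 0.43627068 -0.25481018  0.06468182] [-1.54398118 -0.95812332  5.41948942] 10.1333
```

On the pad (wrist force flipped to +5 N). Release, rise, head to the stick jar.

Request:
servo_tool(
  targets=[
    [0,0,0.05,0,75],
    [0,0,0.05,0,87],
    [0,0,0.05,0,87],
    [0,0,0.05,0,87],
    [0,0,0.05,0,87],
  ],
)

```text
time_s: 10.55
tcp_pos: [0.4352, -0.254, 0.0647]
ee_rot: [[-0.702, 0.712, -0.0], [0.712, 0.702, 0.0], [0.001, -0.0, -1.0]]
wrist_force: [-0.1, 0.3, -0.2]
gripper_width: 0.981
gripper_force: 0.0
```

Request:
servo_tool(
  targets=[
    [0,0,0.3,0,87],
    [0,0,1,0,87],
    [0,0,2,0,87],
    [0,0,3,0,87],
    [0,0,3,0,87],
  ],
)

```text
time_s: 10.97
tcp_pos: [0.4392, -0.2558, 0.1617]
ee_rot: [[-0.703, 0.711, 0.012], [0.711, 0.703, -0.005], [-0.012, 0.005, -1.0]]
wrist_force: [0.8, -0.3, 1.5]
gripper_width: 1.004
gripper_force: 0.0
```

Request:
servo_tool(
  targets=[
    [0.5,0.8,0,0.1,87],
    [1.1,1.7,0,0.2,87],
    [1.7,2.65,0,0.3,87],
    [2.3,3.6,0,0.4,87],
    [3,4.6,0,0.5,87],
  ],
)

```text
time_s: 11.38
tcp_pos: [0.5256, -0.115, 0.1556]
ee_rot: [[-0.959, 0.284, 0.001], [0.284, 0.959, 0.0], [-0.0, 0.0, -1.0]]
wrist_force: [0.5, -0.5, 0.2]
gripper_width: 1.001
gripper_force: 0.0
```

Request:
servo_tool(
  targets=[
    [0.6,0.95,0,0.1,87],
    [1.2,1.9,0,0.2,87],
    [1.8,2.85,0,0.3,87],
    [2.4,3.8,0,0.3,87],
    [3,4.7,0,0.3,87],
  ],
)

```text
time_s: 11.8
tcp_pos: [0.616, 0.0266, 0.1554]
ee_rot: [[-1.0, -0.009, 0.0], [-0.009, 1.0, 0.0], [-0.0, 0.0, -1.0]]
wrist_force: [0.3, -0.4, 0.2]
gripper_width: 1.0
gripper_force: 0.0
```

Request:
servo_tool(
  targets=[
    [0.6,0.95,0,0,87],
    [1.2,1.9,0,0,87],
    [1.7,2.6,0,0,87],
    [2,3.1,0,0,87],
    [2,3.1,0,0,87],
  ],
)

```text
time_s: 12.22
tcp_pos: [0.6769, 0.1209, 0.1543]
ee_rot: [[-1.0, -0.011, 0.001], [-0.011, 1.0, 0.0], [-0.001, 0.0, -1.0]]
wrist_force: [0.6, -0.3, -1.1]
gripper_width: 1.0
gripper_force: 0.0
```

Request:
servo_tool(
  targets=[
    [0,0,0,0,80],
    [0,0,0,0,70],
    [0,0,0,0,70],
    [0,0,0,0,70],
    [0,0,0,0,70],
  ],
)

```text
time_s: 12.63
tcp_pos: [0.6752, 0.1169, 0.1554]
ee_rot: [[-1.0, -0.007, 0.0], [-0.007, 1.0, 0.0], [-0.0, 0.0, -1.0]]
wrist_force: [-0.2, -0.7, 0.2]
gripper_width: 0.82
gripper_force: 0.0
```

```bash
python3 - <<'E'
from station import r
from h import *
a=r.capture('wrist'); b=r.capture('top')
s=r.sense(); print(s['gripper_width']*87,s['gripper_force'],s['tcp_pos'],s['time_s'],proj(a,[.6757,.118,.068]))
pickle.dump((a,b),open('pics/w6.pkl','wb'))
x=cv2.resize(a['pixels'][60:340,130:430],(300,280)); y=cv2.resize(b['pixels'][190:300,320:460],(357,280))
cv2.imwrite('pics/w6.png',np.hstack([x,y])[:,:,::-1])
E
```

```text
70.19484794262868 0.0 [0.67526777 0.11720544 0.15530634] 12.7333 [280.77746602 208.28148799]
```

View pics/w6.png

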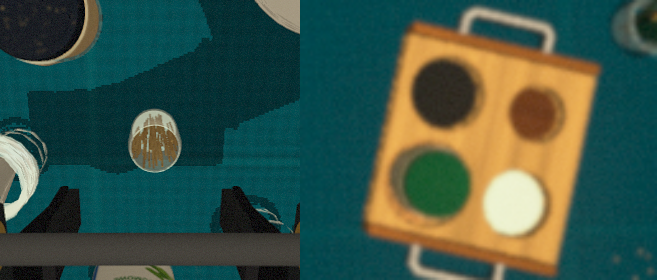

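Left: the stick jar's mouth is at full-picture (285,208), about 3 mm to +y of the tool centre; right: the mustard jar stands in the cork hole. Correct, descend and grip the stick jar.

Request:
servo_tool(
  targets=[
    [0,0.08,-0.8,0,70],
    [0,0.08,-1.8,0,70],
    [0,0.08,-2.8,0,70],
    [0,0.08,-3.6,0,70],
    [0,0.08,-4.3,0,70],
  ],
)

```text
time_s: 13.15
tcp_pos: [0.6745, 0.1197, 0.024]
ee_rot: [[-1.0, -0.007, -0.002], [-0.007, 1.0, -0.0], [0.002, -0.0, -1.0]]
wrist_force: [0.7, -0.7, 0.6]
gripper_width: 0.807
gripper_force: 0.0
```

Request:
servo_tool(
  targets=[
    [0,0,0,0,60],
    [0,0,0,0,50],
    [0,0,0,0,40],
    [0,0,0,0,38],
    [0,0,0,0,36],
  ],
)

```text
time_s: 13.57
tcp_pos: [0.6765, 0.1206, 0.0281]
ee_rot: [[-1.0, -0.008, 0.003], [-0.008, 1.0, 0.001], [-0.003, 0.001, -1.0]]
wrist_force: [1.2, 1.1, 0.2]
gripper_width: 0.511
gripper_force: 0.0
```

Request:
servo_tool(
  targets=[
    [0,0,0,0,36],
    [0,0,0,0,36],
    [0,0,0,0,36],
    [0,0,0,0,36],
    [0,0,0,0,36],
  ],
)

```text
time_s: 13.98
tcp_pos: [0.6765, 0.1206, 0.0279]
ee_rot: [[-1.0, -0.008, 0.003], [-0.008, 1.0, 0.001], [-0.003, 0.001, -1.0]]
wrist_force: [-1.2, 0.1, 5.9]
gripper_width: 0.485
gripper_force: 30.0
```

```bash
cat >> h.py <<'E'
def st(r):
    s=r.sense(); print('w',round(s['gripper_width']*87,1),'F',round(s['gripper_force'],1),s['tcp_pos'].round(4),s['wrist_force'].round(1),round(np.degrees(np.arctan2(*s['ee_rot'][[1,0],1])),1),'t',round(s['time_s'],1))
E
python3 - <<'E'
from station import r
from h import *
st(r)
a,b=pickle.load(open('pics/w6.pkl','rb'))
H,S,V=[x.astype(int) for x in cv2.split(cv2.cvtColor(b['pixels'],cv2.COLOR_RGB2HSV))]
q=blob((H>50)&(H<85)&(S>120),(373,262)); print('mustard',q[:2],onz(b,q[0],.095))
H,S,V=[x.astype(int) for x in cv2.split(cv2.cvtColor(a['pixels'],cv2.COLOR_RGB2HSV))]
q=blob((H<80)&(V>60)&(S<150),(285,208)); print('pick',q[:3],onz(a,q[0],.065))
E
```

```text
w 42.2 F 30.0 [0.6765 0.1206 0.0279] [-1.2  0.1  5.9] 90.5 t 14.0
mustard ((374.33294677734375, 262.76458740234375), (23.268159866333008, 24.221168518066406)) [ 0.43706911 -0.25524248  0.095     ]
pick ((285.1820373535156, 201.79684448242188), (53.51940155029297, 64.14251708984375), 179.22869873046875) [0.67119375 0.12147716 0.065     ]
```

Request:
servo_tool(
  targets=[
    [0,0,0.4,0,34],
    [0,0,1.2,0,34],
    [0,0,2.2,0,34],
    [0,0,3.3,0,34],
    [0,0,4.3,0,34],
  ],
)

```text
time_s: 14.4
tcp_pos: [0.675, 0.1199, 0.1568]
ee_rot: [[-1.0, -0.008, -0.001], [-0.008, 1.0, -0.0], [0.001, -0.0, -1.0]]
wrist_force: [-0.3, -0.1, 0.1]
gripper_width: 0.486
gripper_force: 30.0
```

Request:
servo_tool(
  targets=[
    [-0.1,-0.3,0.5,0,34],
    [-0.25,-0.8,0.7,0,34],
    [-0.55,-1.6,0.7,0,34],
    [-0.85,-2.5,0.7,0,34],
    [-1.15,-3.4,0.7,0,34],
  ],
)

```text
time_s: 14.82
tcp_pos: [0.6389, 0.0166, 0.1747]
ee_rot: [[-1.0, -0.008, -0.003], [-0.008, 1.0, -0.0], [0.003, -0.0, -1.0]]
wrist_force: [0.7, -0.6, -1.1]
gripper_width: 0.486
gripper_force: 30.0
```

Request:
servo_tool(
  targets=[
    [-0.3,-0.9,0,0,34],
    [-0.6,-1.8,0,0,34],
    [-0.9,-2.7,0,0,34],
    [-1.2,-3.6,0,0,34],
    [-1.6,-4.6,0,0,34],
  ],
)

```text
time_s: 15.23
tcp_pos: [0.591, -0.1214, 0.1746]
ee_rot: [[-1.0, -0.007, -0.003], [-0.007, 1.0, 0.0], [0.003, 0.0, -1.0]]
wrist_force: [0.4, 0.5, -0.9]
gripper_width: 0.486
gripper_force: 30.0
```

Request:
servo_tool(
  targets=[
    [-0.35,-1,0,0,34],
    [-0.7,-2,0,0,34],
    [-1.05,-3,0,0,34],
    [-1.4,-4,0,0,34],
    [-1.75,-5,0,0,34],
  ],
)

```text
time_s: 15.65
tcp_pos: [0.5379, -0.2713, 0.1748]
ee_rot: [[-1.0, -0.007, -0.003], [-0.007, 1.0, 0.001], [0.003, 0.001, -1.0]]
wrist_force: [0.1, -0.4, -0.4]
gripper_width: 0.481
gripper_force: 30.0
```

Request:
servo_tool(
  targets=[
    [-0.3,-0.9,0,0,34],
    [-0.6,-1.7,0,0,34],
    [-0.9,-2.5,0,0,34],
    [-1.1,-3.1,0,0,34],
    [-1.15,-3.36,0,0,34],
  ],
)

```text
time_s: 16.07
tcp_pos: [0.503, -0.3726, 0.1746]
ee_rot: [[-1.0, -0.004, -0.003], [-0.004, 1.0, 0.002], [0.003, 0.002, -1.0]]
wrist_force: [-0.8, 0.0, -1.1]
gripper_width: 0.484
gripper_force: 30.0
```

Request:
servo_tool(
  targets=[
    [0,0,0,0,34],
    [0,0,-0.6,0,34],
    [0,0,-1.3,0,34],
    [0,0,-2,0,34],
    [0,0,-2.5,0,34],
  ],
)

```text
time_s: 16.48
tcp_pos: [0.5049, -0.3688, 0.0986]
ee_rot: [[-1.0, -0.008, -0.003], [-0.008, 1.0, 0.002], [0.003, 0.002, -1.0]]
wrist_force: [-0.2, -0.4, -0.5]
gripper_width: 0.482
gripper_force: 30.0
```

```bash
python3 - <<'E'
from station import r
from h import *
st(r)
a=r.capture('wrist'); pickle.dump(a,open('pics/w7.pkl','wb')); cv2.imwrite('pics/w7.png',a['pixels'][:,:,::-1])
print('hole proj',proj(a,[.5066,-.3703,.036]))
H,S,V=[x.astype(int) for x in cv2.split(cv2.cvtColor(a['pixels'],cv2.COLOR_RGB2HSV))]
# outlines of hole/jar region: print column profile at some rows
for row in range(170,262,10): print(row,' '.join('%d/%d/%d'%tuple(v) for v in np.stack([H,S,V],-1)[row,225:345:8]))
E
```

```text
w 41.9 F 30.0 [ 0.5049 -0.3688  0.0986] [-0.2 -0.4 -0.5] 90.5 t 16.5
hole proj [277.14015197 219.93266708]
170 18/132/179 19/134/175 18/130/178 18/133/173 18/136/163 18/134/160 18/137/170 19/120/241 20/117/244 18/132/160 18/130/159 17/135/157 18/133/169 18/129/182 18/131/171
180 18/130/182 18/128/177 18/133/176 19/131/173 19/136/148 10/154/98 12/157/96 12/174/88 11/181/89 18/137/162 18/141/159 18/134/171 18/133/175 19/133/180 18/137/170
190 18/132/182 18/132/176 19/136/178 11/169/95 13/172/92 12/152/92 11/158/95 10/158/92 11/172/92 12/170/96 10/166/92 18/132/170 18/135/180 18/134/170 18/136/172
200 17/128/182 18/133/177 17/134/145 12/194/83 11/162/88 12/179/94 10/160/99 12/186/93 12/181/93 11/184/94 12/173/99 19/131/164 18/132/183 18/135/170 18/133/174
210 18/129/178 18/133/174 15/148/124 7/154/81 9/161/81 21/45/210 30/31/215 30/31/216 30/32/216 18/71/147 11/164/92 18/142/167 18/138/177 19/131/169 18/129/170
220 18/130/178 18/136/172 18/128/188 14/94/119 29/32/213 32/32/218 19/75/164 27/39/201 19/72/159 32/32/218 30/32/217 19/135/178 18/135/170 18/129/174 18/134/162
230 18/136/178 18/138/176 17/141/146 29/34/222 31/33/219 20/78/160 19/79/165 23/63/174 20/74/163 30/31/220 21/61/176 21/53/192 18/130/172 18/130/177 17/137/160
240 18/127/177 19/134/175 18/139/162 31/29/225 20/75/166 21/70/174 22/66/181 21/68/177 20/72/184 24/45/204 21/61/177 26/36/225 18/133/171 18/135/166 17/137/169
250 120/28/27 90/23/33 18/77/169 20/72/173 22/62/186 18/147/134 18/139/134 19/157/135 19/143/144 20/124/150 20/77/170 20/66/177 18/113/180 100/21/36 150/79/29
260 40/21/36 150/8/33 21/55/171 21/104/164 19/138/150 18/140/140 18/142/138 18/151/135 18/145/137 18/145/139 18/152/134 27/43/212 19/70/178 30/27/38 70/40/19
```

Request:
servo_tool(
  targets=[
    [0,-0.04,-0.4,0,34],
    [0,-0.04,-0.9,0,34],
    [0,-0.04,-1.4,0,34],
    [0,-0.04,-1.8,0,34],
    [0,-0.04,-2,0,34],
  ],
)

```text
time_s: 16.95
tcp_pos: [0.5053, -0.3711, 0.0397]
ee_rot: [[-1.0, -0.008, -0.002], [-0.008, 1.0, 0.001], [0.002, 0.001, -1.0]]
wrist_force: [-11.3, 9.7, 41.2]
gripper_width: 0.487
gripper_force: 30.0
```

Request:
servo_tool(
  targets=[
    [0,0,0,0,34],
    [0,0,-0.05,0,34],
    [0,0,-0.1,0,34],
    [0,0,-0.1,0,34],
    [0,0,-0.1,0,34],
  ],
)

```text
time_s: 17.37
tcp_pos: [0.5067, -0.3721, 0.0398]
ee_rot: [[-1.0, -0.008, 0.002], [-0.008, 1.0, -0.001], [-0.002, -0.001, -1.0]]
wrist_force: [-0.4, 1.5, 4.5]
gripper_width: 0.486
gripper_force: 30.0
```

```bash
python3 - <<'E'
from station import r
from h import *
st(r)
E
```

```text
w 42.3 F 30.0 [ 0.5067 -0.3721  0.0398] [-0.4  1.5  4.5] 90.5 t 17.4
```

Stick jar settled on its pad (lift difference 11.9 mm). Release, rise, route round the bottle to the spoon cups with the tool turned to the carrier's y.

Request:
servo_tool(
  targets=[
    [0,0,0,0,45],
    [0,0,0,0,55],
    [0,0,0,0,65],
    [0,0,0,0,65],
    [0,0,0,0,65],
  ],
)

```text
time_s: 17.78
tcp_pos: [0.5058, -0.3718, 0.0377]
ee_rot: [[-1.0, -0.008, -0.0], [-0.008, 1.0, 0.0], [0.0, 0.0, -1.0]]
wrist_force: [0.4, 0.0, -0.3]
gripper_width: 0.706
gripper_force: 0.0
```

Request:
servo_tool(
  targets=[
    [0,0,0.3,0,65],
    [0,0,0.9,0,65],
    [0,0,1.9,0,65],
    [0,0,3,0,75],
    [0,0,4.2,0,87],
  ],
)

```text
time_s: 18.2
tcp_pos: [0.5052, -0.3716, 0.165]
ee_rot: [[-1.0, -0.008, -0.002], [-0.008, 1.0, 0.001], [0.002, 0.001, -1.0]]
wrist_force: [1.2, -0.1, -0.8]
gripper_width: 0.825
gripper_force: 0.0
```

Request:
servo_tool(
  targets=[
    [0,0.6,0.3,0.1,87],
    [0,1.5,0.3,0.22,87],
    [0,2.5,0.3,0.34,87],
    [0,3.5,0.3,0.46,87],
    [0,4.6,0.3,0.58,87],
  ],
)

```text
time_s: 18.62
tcp_pos: [0.5057, -0.233, 0.1737]
ee_rot: [[-0.829, -0.559, 0.001], [-0.559, 0.829, -0.0], [-0.001, -0.001, -1.0]]
wrist_force: [1.1, 0.8, 0.9]
gripper_width: 0.993
gripper_force: 0.0
```

Request:
servo_tool(
  targets=[
    [0,1,0,0.12,87],
    [0,2.1,0,0.24,87],
    [0,3.2,0,0.36,87],
    [0,4.3,0,0.48,87],
    [0,5.4,0,0.6,87],
  ],
)

```text
time_s: 19.03
tcp_pos: [0.5057, -0.0703, 0.1738]
ee_rot: [[-0.368, -0.93, 0.001], [-0.93, 0.368, 0.0], [-0.0, -0.001, -1.0]]
wrist_force: [0.8, -0.2, -0.3]
gripper_width: 0.994
gripper_force: 0.0
```

Request:
servo_tool(
  targets=[
    [0.4,0.9,0,0.1,87],
    [1.2,1.7,0,0.15,87],
    [2.2,2.08,0,0.15,87],
    [3.2,2.08,0,0.15,87],
    [4.2,2.08,0,0.15,87],
  ],
)

```text
time_s: 19.45
tcp_pos: [0.6332, -0.0081, 0.174]
ee_rot: [[-0.229, -0.974, 0.001], [-0.974, 0.229, 0.0], [-0.0, -0.001, -1.0]]
wrist_force: [0.3, 0.9, 0.1]
gripper_width: 0.997
gripper_force: 0.0
```

Request:
servo_tool(
  targets=[
    [0.9,0,0,0,87],
    [1.7,0,0,0,87],
    [2.1,0,0,0,87],
    [2.1,0,0,0,87],
    [2.1,0,0,0,87],
  ],
)

```text
time_s: 19.87
tcp_pos: [0.6948, -0.0095, 0.1725]
ee_rot: [[-0.231, -0.973, -0.001], [-0.973, 0.231, -0.0], [0.0, 0.001, -1.0]]
wrist_force: [-1.0, -0.0, -0.1]
gripper_width: 0.996
gripper_force: 0.0
```

```bash
python3 - <<'E'
from station import r
from h import *
a=r.capture('wrist'); b=r.capture('top')
st(r)
pickle.dump((a,b),open('pics/w8.pkl','wb'))
print(proj(a,[.695,-.0098,.09]),proj(a,[.695,-.0098,.122]))
H,S,V=[x.astype(int) for x in cv2.split(cv2.cvtColor(cv2.GaussianBlur(a['pixels'],(3,3),0),cv2.COLOR_RGB2HSV))]
q=blob((V>150)&(S<90),proj(a,[.695,-.0098,.09])); print('rim',q); print(onz(a,q[0],.09))
m=((V>170)&(S<60)).astype(np.uint8)
for row in range(140,250,8):
    x=np.where(m[row,180:380])[0]+180; print(row,(x.min(),x.max(),len(x)) if len(x) else '')
H,S,V=[x.astype(int) for x in cv2.split(cv2.cvtColor(b['pixels'],cv2.COLOR_RGB2HSV))]
q=blob((H<80)&(V>60)&(S<110),(413,233)); print('pick in top',q,onz(b,q[0],.07))
E
```

```text
w 87.0 F 0.0 [ 0.6941 -0.0095  0.1733] [-1.6 -0.4 -1.3] 166.6 t 20.0
[279.03833645 208.47759295] [278.94957369 221.82240296]
rim ((275.97216796875, 209.81431579589844), (84.00849914550781, 88.32899475097656), 8.920866966247559, 5645.5)
[ 0.69757004 -0.00929707  0.09      ]
140 
148 
156 
164 
172 (np.int64(254), np.int64(297), 44)
180 (np.int64(245), np.int64(306), 39)
188 (np.int64(240), np.int64(311), 20)
196 (np.int64(237), np.int64(375), 46)
204 (np.int64(235), np.int64(371), 60)
212 (np.int64(234), np.int64(316), 83)
220 (np.int64(235), np.int64(315), 81)
228 (np.int64(238), np.int64(313), 76)
236 (np.int64(243), np.int64(307), 65)
244 (np.int64(250), np.int64(299), 50)
pick in top ((411.8163757324219, 234.2720947265625), (16.1037654876709, 17.20351219177246), 19.306400299072266, 119.0) [ 0.5071171 -0.3590489  0.07     ]
```

Request:
servo_tool(
  targets=[
    [0.06,0,-0.7,0,87],
    [0.06,0,-1.7,0,87],
    [0.06,0,-2.7,0,87],
    [0.06,0,-3.6,0,87],
    [0.06,0,-4.2,0,87],
  ],
)

```text
time_s: 20.38
tcp_pos: [0.6942, -0.0095, 0.0448]
ee_rot: [[-0.231, -0.973, -0.004], [-0.973, 0.231, -0.0], [0.001, 0.004, -1.0]]
wrist_force: [-1.7, 0.5, -0.1]
gripper_width: 0.999
gripper_force: 0.0
```

Request:
servo_tool(
  targets=[
    [0,0,0,0,75],
    [0,0,0,0,68],
    [0,0,0,0,62],
    [0,0,0,0,56],
    [0,0,0,0,50],
  ],
)

```text
time_s: 20.8
tcp_pos: [0.6978, -0.0092, 0.0493]
ee_rot: [[-0.231, -0.973, 0.004], [-0.973, 0.231, 0.001], [-0.001, -0.003, -1.0]]
wrist_force: [-0.6, 0.6, -0.0]
gripper_width: 0.71
gripper_force: 0.0
```

Request:
servo_tool(
  targets=[
    [0,0,0,0,50],
    [0,0,0,0,50],
    [0,0,0,0,50],
    [0,0,0,0,50],
    [0,0,0,0,50],
  ],
)

```text
time_s: 21.22
tcp_pos: [0.6978, -0.0094, 0.0489]
ee_rot: [[-0.23, -0.973, 0.003], [-0.973, 0.23, -0.0], [-0.001, -0.003, -1.0]]
wrist_force: [0.2, -0.4, 6.3]
gripper_width: 0.663
gripper_force: 29.6
```

```bash
python3 - <<'E'
from station import r
from h import *
st(r)
a,b=pickle.load(open('pics/w8.pkl','rb'))
print('top exp',proj(b,[.5066,-.3703,.08]),proj(b,[.5066,-.3703,.012]))
c=r.capture('wrist');pickle.dump(c,open('pics/w9.pkl','wb')); cv2.imwrite('pics/w9.png',c['pixels'][:,:,::-1])
H,S,V=[x.astype(int) for x in cv2.split(cv2.cvtColor(b['pixels'],cv2.COLOR_RGB2HSV))]
for y in range(222,248,2): print(y,' '.join('%d/%d/%d'%(H[y,x],S[y,x],V[y,x]) for x in range(396,430,2)))
E
```

```text
w 57.6 F 29.6 [ 0.6978 -0.0094  0.0489] [ 0.2 -0.4  6.3] 166.7 t 21.2
top exp [417.32637497 234.44263544] [409.5480656 234.347108 ]
222 17/159/224 17/166/215 17/167/222 17/164/225 17/161/229 18/164/228 17/167/217 17/164/201 16/166/203 17/165/212 17/161/222 17/165/224 17/165/220 17/164/216 17/163/220 17/164/224 17/165/225
224 17/167/221 16/170/216 17/165/222 18/166/224 18/163/227 17/167/209 16/162/173 16/141/156 16/146/166 16/150/173 16/147/173 17/156/193 16/163/208 17/166/217 17/165/221 17/168/223 17/166/227
226 17/168/221 17/167/217 17/168/221 17/167/222 16/162/200 16/121/156 20/74/155 24/58/157 22/64/163 19/82/147 19/106/127 18/103/138 18/128/167 17/153/208 17/162/221 17/168/225 18/166/228
228 17/166/218 17/164/218 17/163/224 17/163/211 17/122/157 25/57/160 28/50/169 26/56/164 22/77/140 20/109/117 17/135/108 16/123/114 19/114/123 18/118/167 17/147/218 17/164/225 18/163/229
230 17/169/216 16/165/220 17/163/221 16/156/182 22/71/154 25/62/153 23/69/144 23/82/137 19/133/109 18/130/112 18/140/111 18/137/104 19/119/107 20/109/124 17/133/184 17/163/224 18/164/230
232 17/165/217 17/169/222
[... 780 characters left out ...]
16/95/137 22/67/148 20/67/141 22/76/137 18/105/119 17/112/114 18/126/121 18/112/137 17/143/170 17/168/220 18/164/229 18/165/229
242 17/165/222 17/164/224 18/162/230 17/166/223 16/168/179 14/171/127 12/137/121 14/108/120 14/117/118 14/132/122 16/142/142 17/139/147 17/148/152 17/164/208 17/170/227 18/162/230 18/164/228
244 17/166/221 18/163/225 18/164/231 18/161/226 16/167/206 16/169/174 15/180/147 14/181/135 14/179/137 15/167/136 16/172/157 17/163/160 17/165/204 17/159/225 17/164/229 18/164/230 18/161/226
246 17/165/222 17/165/225 18/164/229 17/163/225 17/165/206 17/167/200 17/162/206 17/170/198 17/168/188 17/165/181 16/162/186 16/165/202 17/166/223 18/164/228 18/164/228 18/160/232 17/160/226
```

Stick jar verified in its hole (mouth at col 417.5 in the top view against 417.3 expected). Spoon cups gripped at 57.6 mm. Lift and carry.

Request:
servo_tool(
  targets=[
    [0,0,0.3,0,48],
    [0,0,1,0,48],
    [0,0,2,0,48],
    [0,0,3,0,48],
    [0,0,4,0,48],
  ],
)

```text
time_s: 21.68
tcp_pos: [0.6959, -0.0095, 0.1677]
ee_rot: [[-0.231, -0.973, -0.002], [-0.973, 0.231, -0.0], [0.0, 0.002, -1.0]]
wrist_force: [1.6, -0.1, -1.8]
gripper_width: 0.66
gripper_force: 29.9
```

Request:
servo_tool(
  targets=[
    [-0.3,0,0.4,0,48],
    [-1,0,0.6,0,48],
    [-1.9,0,0.6,0,48],
    [-2.9,0,0.6,0,48],
    [-3.9,0,0.6,0,48],
  ],
)

```text
time_s: 22.1
tcp_pos: [0.577, -0.0095, 0.1837]
ee_rot: [[-0.232, -0.973, -0.003], [-0.973, 0.232, 0.0], [0.0, 0.003, -1.0]]
wrist_force: [-0.2, -0.3, 0.0]
gripper_width: 0.662
gripper_force: 29.9
```

Request:
servo_tool(
  targets=[
    [-0.9,0,0,0,48],
    [-1.7,-0.2,0,0,48],
    [-2.3,-0.7,0,0,48],
    [-2.6,-1.5,0,0,48],
    [-2.8,-2.4,0,0,48],
  ],
)

```text
time_s: 22.52
tcp_pos: [0.4929, -0.0814, 0.1846]
ee_rot: [[-0.229, -0.973, -0.002], [-0.973, 0.229, 0.001], [-0.0, 0.002, -1.0]]
wrist_force: [0.4, -0.9, -0.8]
gripper_width: 0.66
gripper_force: 29.9
```

Request:
servo_tool(
  targets=[
    [-0.3,-1,0,0,48],
    [-0.6,-2,0,0,48],
    [-0.9,-3,0,0,48],
    [-1.2,-4,0,0,48],
    [-1.5,-5,0,0,48],
  ],
)

```text
time_s: 22.93
tcp_pos: [0.4487, -0.2322, 0.1842]
ee_rot: [[-0.231, -0.973, -0.002], [-0.973, 0.231, 0.001], [-0.001, 0.002, -1.0]]
wrist_force: [0.6, 0.3, -1.8]
gripper_width: 0.659
gripper_force: 29.9
```

Request:
servo_tool(
  targets=[
    [-0.3,-1,0,0,48],
    [-0.6,-1.9,0,0,48],
    [-0.9,-2.8,0,0,48],
    [-1.1,-3.5,0,0,48],
    [-1.26,-3.89,0,0,48],
  ],
)

```text
time_s: 23.35
tcp_pos: [0.4111, -0.3493, 0.184]
ee_rot: [[-0.233, -0.972, -0.002], [-0.972, 0.233, 0.001], [-0.001, 0.002, -1.0]]
wrist_force: [-0.1, 0.9, -0.3]
gripper_width: 0.664
gripper_force: 29.9
```

Request:
servo_tool(
  targets=[
    [0,0,0,0,48],
    [0,0,-0.5,0,48],
    [0,0,-1.2,0,48],
    [0,0,-1.9,0,48],
    [0,0,-2.3,0,48],
  ],
)

```text
time_s: 23.77
tcp_pos: [0.4115, -0.346, 0.1135]
ee_rot: [[-0.231, -0.973, -0.003], [-0.973, 0.231, 0.003], [-0.002, 0.004, -1.0]]
wrist_force: [-0.2, -0.0, -1.5]
gripper_width: 0.667
gripper_force: 29.9
```

```bash
python3 - <<'E'
from station import r
from h import *
a=r.capture('wrist'); pickle.dump(a,open('pics/w10.pkl','wb')); cv2.imwrite('pics/w10.png',a['pixels'][:,:,::-1])
st(r); print('hole proj',proj(a,[.4132,-.3481,.036]),proj(a,[.4132,-.3481,.012]))
H,S,V=[x.astype(int) for x in cv2.split(cv2.cvtColor(a['pixels'],cv2.COLOR_RGB2HSV))]
for y in range(130,250,10): print(y,' '.join('%d/%d/%d'%(H[y,x],S[y,x],V[y,x]) for x in range(210,350,8)))
E
```

```text
w 57.9 F 29.9 [ 0.4104 -0.3453  0.1116] [-0.9 -0.2 -2.2] 166.6 t 23.8
hole proj [276.23874715 208.41640088] [276.43495982 200.01200708]
130 92/233/81 93/228/76 94/174/76 93/192/77 93/218/75 91/244/71 91/222/70 93/229/70 94/248/68 93/233/68 92/255/62 92/255/71 92/225/68 92/255/91 91/233/103 91/255/102 92/240/102 92/216/65
140 18/136/169 17/137/170 18/129/170 18/134/170 18/138/170 17/135/172 18/134/170 18/140/170 18/132/172 18/136/169 18/131/171 19/134/170 18/137/169 18/132/166 20/120/242 20/121/242 19/116/243 19/119/244
150 18/133/178 18/128/178 18/135/179 19/136/178 18/135/177 18/134/175 18/130/176 18/134/175 18/132/178 18/136/172 18/137/173 18/131/175 18/131/175 19/134/173 18/133/175 19/136/171 18/136/175 19/132/174
160 19/135/174 18/128/175 19/131/173 18/129/176 18/131/175 18/130/175 18/137/173 18/138/175 18/136/165 18/138/165 18/137/175 18/135/174 18/136/175 18/136/174 18/128/176 18/133/177 18/130/174 18/135/176
170 18/133/178 18/138/176 19/134/177 19/133/176 18/130/178 19/108/165 23/44/195 22/47/194 22/46/196 23/47/196 20/48/195 23/46/196 18/136/154 18/128/175 18/137/171 18/133/1
[... 660 characters left out ...]
22/43/180 25/30/236 26/31/230 36/19/251 36/15/255 39/19/255 30/24/231 19/39/195 22/46/195 17/134/131 17/131/170 18/129/170 15/157/114
220 17/135/157 18/136/158 18/134/156 17/134/148 24/36/196 30/11/255 34/21/255 30/10/255 41/17/253 32/21/235 32/22/230 30/25/222 41/21/251 38/23/253 23/69/170 18/140/164 17/130/167 13/158/92
230 18/136/173 18/138/174 18/136/173 36/21/255 28/27/224 36/16/255 33/10/255 36/10/255 38/12/255 35/13/255 36/16/255 34/17/255 34/14/255 36/16/255 35/25/233 29/32/229 17/134/177 13/172/95
240 18/134/179 18/134/177 29/26/231 34/26/231 36/19/255 38/23/252 31/28/227 21/68/206 21/51/161 20/52/157 19/133/178 18/138/146 23/52/239 23/37/251 30/24/238 38/22/252 20/94/189 11/161/103
```

Request:
servo_tool(
  targets=[
    [0,0,-0.2,0,48],
    [0,0,-0.6,0,48],
    [0,0,-1,0,48],
    [0,0,-1.35,0,48],
    [0,0,-1.6,0,48],
  ],
)

```text
time_s: 24.23
tcp_pos: [0.4131, -0.3477, 0.0676]
ee_rot: [[-0.23, -0.973, 0.0], [-0.973, 0.23, 0.0], [-0.0, -0.0, -1.0]]
wrist_force: [0.4, 0.4, -1.6]
gripper_width: 0.663
gripper_force: 29.9
```

Request:
servo_tool(
  targets=[
    [0,0,-0.06,0,48],
    [0,0,-0.12,0,48],
    [0,0,-0.18,0,48],
    [0,0,-0.24,0,48],
    [0,0,-0.28,0,48],
  ],
)

```text
time_s: 24.65
tcp_pos: [0.4135, -0.3487, 0.0607]
ee_rot: [[-0.23, -0.973, 0.001], [-0.973, 0.23, -0.001], [0.001, -0.001, -1.0]]
wrist_force: [-0.6, 1.1, 9.5]
gripper_width: 0.658
gripper_force: 29.4
```

Request:
servo_tool(
  targets=[
    [0,0,0,0,48],
    [0,0,0,0,48],
    [0,0,0,0,48],
    [0,0,0,0,48],
    [0,0,0,0,48],
  ],
)

```text
time_s: 25.07
tcp_pos: [0.4134, -0.3486, 0.0608]
ee_rot: [[-0.23, -0.973, 0.001], [-0.973, 0.23, -0.001], [0.001, -0.002, -1.0]]
wrist_force: [-0.9, 0.9, 5.6]
gripper_width: 0.666
gripper_force: 29.6
```

Request:
servo_tool(
  targets=[
    [0,0,0,0,60],
    [0,0,0,0,68],
    [0,0,0,0,75],
    [0,0,0,0,75],
    [0,0,0,0,75],
  ],
)

```text
time_s: 25.48
tcp_pos: [0.4127, -0.348, 0.0593]
ee_rot: [[-0.231, -0.973, -0.0], [-0.973, 0.231, 0.0], [-0.0, 0.0, -1.0]]
wrist_force: [0.2, 0.5, -0.5]
gripper_width: 0.842
gripper_force: 0.0
```

Request:
servo_tool(
  targets=[
    [0,0,0.2,0,75],
    [0,0,0.7,0,75],
    [0,0,1.5,0,75],
    [0,0,2.5,0,75],
    [0,0,3.6,0,75],
  ],
)

```text
time_s: 25.9
tcp_pos: [0.412, -0.3477, 0.1681]
ee_rot: [[-0.231, -0.973, -0.002], [-0.973, 0.231, 0.001], [-0.001, 0.003, -1.0]]
wrist_force: [0.4, 0.3, -0.1]
gripper_width: 0.864
gripper_force: 0.0
```

Request:
servo_tool(
  targets=[
    [0,0,1.2,0,70],
    [0,0,2.4,0,70],
    [0,0,3.2,0,70],
    [0.3,0.2,3.4,0,70],
    [1,0.6,3.4,0,70],
  ],
)

```text
time_s: 26.32
tcp_pos: [0.4428, -0.331, 0.2732]
ee_rot: [[-0.233, -0.972, 0.006], [-0.972, 0.233, -0.003], [0.001, -0.006, -1.0]]
wrist_force: [0.7, -0.4, -0.4]
gripper_width: 0.807
gripper_force: 0.0
```

Request:
servo_tool(
  targets=[
    [1,0.6,0,0,70],
    [2,1.2,0,0,70],
    [3,1.8,0,0,70],
    [4,2.4,0,0,70],
    [5,3,0,0,70],
  ],
)

```text
time_s: 26.73
tcp_pos: [0.5939, -0.2386, 0.2689]
ee_rot: [[-0.231, -0.973, -0.001], [-0.973, 0.231, 0.001], [-0.0, 0.001, -1.0]]
wrist_force: [0.6, -0.5, 0.3]
gripper_width: 0.798
gripper_force: 0.0
```

Request:
servo_tool(
  targets=[
    [0.9,0.5,0,0,70],
    [1.7,0.9,0,0,70],
    [2.3,1.2,0,0,70],
    [2.73,1.3,0,0,70],
    [2.73,1.3,0,0,70],
  ],
)

```text
time_s: 27.15
tcp_pos: [0.6767, -0.1993, 0.267]
ee_rot: [[-0.229, -0.973, -0.003], [-0.973, 0.229, 0.001], [-0.0, 0.003, -1.0]]
wrist_force: [0.6, 0.1, -0.5]
gripper_width: 0.805
gripper_force: 0.0
```

Request:
servo_tool(
  targets=[
    [0,0,0,0,70],
    [0,0,0,0,70],
    [0,0,0,0,70],
    [0,0,0,0,70],
    [0,0,0,0,70],
  ],
)

```text
time_s: 27.57
tcp_pos: [0.6742, -0.2016, 0.2702]
ee_rot: [[-0.232, -0.973, 0.001], [-0.973, 0.232, -0.0], [-0.0, -0.001, -1.0]]
wrist_force: [-0.3, 0.4, 0.3]
gripper_width: 0.804
gripper_force: 0.0
```

```bash
python3 - <<'E'
from station import r
from h import *
a=r.capture('wrist'); b=r.capture('top'); pickle.dump((a,b),open('pics/w11.pkl','wb')); cv2.imwrite('pics/w11.png',a['pixels'][:,:,::-1])
st(r); print('cap proj',proj(a,[.675,-.2012,.24]))
H,S,V=[x.astype(int) for x in cv2.split(cv2.cvtColor(cv2.GaussianBlur(a['pixels'],(3,3),0),cv2.COLOR_RGB2HSV))]
q=blob((V<60)&(S<110),(279,225)); print(q, onz(a,q[0],.236))
m=(V<60)&(S<110)
for y in range(180,250,6):
    x=np.where(m[y,200:360])[0]+200; print(y,(x.min(),x.max(),len(x)) if len(x) else '')
E
```

```text
w 70.3 F 0.0 [ 0.6744 -0.2014  0.27  ] [ 0.2  0.  -0. ] 166.6 t 27.7
cap proj [278.28148714 233.35037705]
((278.8835144042969, 227.8041229248047), (44.95229721069336, 50.8634147644043), 178.40676879882812, 1729.0) [ 0.67411127 -0.20334148  0.236     ]
180 
186 
192 
198 
204 (np.int64(268), np.int64(287), 20)
210 (np.int64(261), np.int64(295), 35)
216 (np.int64(258), np.int64(298), 41)
222 (np.int64(257), np.int64(299), 43)
228 (np.int64(256), np.int64(299), 44)
234 (np.int64(257), np.int64(299), 43)
240 (np.int64(259), np.int64(297), 39)
246 (np.int64(264), np.int64(293), 30)
```

Request:
servo_tool(
  targets=[
    [0,0,-0.4,0,70],
    [0,0,-1,0,70],
    [0,0,-1.7,0,70],
    [0,0,-2.3,0,70],
    [0,0,-2.7,0,70],
  ],
)

```text
time_s: 28.08
tcp_pos: [0.6737, -0.201, 0.1864]
ee_rot: [[-0.231, -0.973, -0.003], [-0.973, 0.231, 0.001], [-0.0, 0.003, -1.0]]
wrist_force: [0.3, 0.3, -0.4]
gripper_width: 0.804
gripper_force: 0.0
```

Request:
servo_tool(
  targets=[
    [0,0,0,0,60],
    [0,0,0,0,50],
    [0,0,0,0,40],
    [0,0,0,0,32],
    [0,0,0,0,24],
  ],
)

```text
time_s: 28.5
tcp_pos: [0.6754, -0.2012, 0.19]
ee_rot: [[-0.231, -0.973, 0.002], [-0.973, 0.231, -0.0], [-0.0, -0.003, -1.0]]
wrist_force: [0.6, -0.5, 0.6]
gripper_width: 0.507
gripper_force: 0.0
```

Request:
servo_tool(
  targets=[
    [0,0,0,0,20],
    [0,0,0,0,20],
    [0,0,0,0,20],
    [0,0,0,0,20],
    [0,0,0,0,20],
  ],
)

```text
time_s: 28.92
tcp_pos: [0.675, -0.2012, 0.189]
ee_rot: [[-0.231, -0.973, 0.001], [-0.973, 0.231, -0.0], [0.0, -0.001, -1.0]]
wrist_force: [0.0, 0.0, 1.8]
gripper_width: 0.307
gripper_force: 30.0
```

```bash
python3 - <<'E'
from station import r
from h import *
st(r)
E
```

```text
w 26.7 F 30.0 [ 0.675  -0.2012  0.189 ] [0.  0.  1.8] 166.7 t 28.9
```

Request:
servo_tool(
  targets=[
    [0,0,0.1,0,18],
    [0,0,0.4,0,18],
    [0,0,0.8,0,18],
    [0,0,1.3,0,18],
    [0,0,1.8,0,18],
  ],
)

```text
time_s: 29.33
tcp_pos: [0.6738, -0.2007, 0.2414]
ee_rot: [[-0.231, -0.973, -0.004], [-0.973, 0.231, 0.001], [-0.0, 0.004, -1.0]]
wrist_force: [0.5, 0.4, -4.5]
gripper_width: 0.309
gripper_force: 30.0
```

Request:
servo_tool(
  targets=[
    [0,0,0.4,0,18],
    [-0.1,-0.05,0.6,0,18],
    [-0.3,-0.15,0.6,0,18],
    [-0.6,-0.3,0.6,0,18],
    [-1,-0.5,0.6,0,18],
  ],
)

```text
time_s: 29.75
tcp_pos: [0.6433, -0.2158, 0.2584]
ee_rot: [[-0.231, -0.973, -0.004], [-0.973, 0.231, 0.001], [-0.001, 0.004, -1.0]]
wrist_force: [-0.0, 0.7, -5.0]
gripper_width: 0.307
gripper_force: 30.0
```

Request:
servo_tool(
  targets=[
    [-0.45,-0.25,0,0,18],
    [-0.9,-0.5,0,0,18],
    [-1.35,-0.7,0,0,18],
    [-1.8,-0.95,0,0,18],
    [-2.2,-1.15,0,0,18],
  ],
)

```text
time_s: 30.17
tcp_pos: [0.576, -0.2511, 0.2591]
ee_rot: [[-0.232, -0.973, -0.004], [-0.973, 0.232, 0.001], [-0.0, 0.004, -1.0]]
wrist_force: [-0.3, -1.1, -5.4]
gripper_width: 0.308
gripper_force: 30.0
```

Request:
servo_tool(
  targets=[
    [-0.4,-0.2,0,0,18],
    [-0.8,-0.4,0,0,18],
    [-1.2,-0.6,0,0,18],
    [-1.5,-0.75,0,0,18],
    [-1.66,-0.85,0,0,18],
  ],
)

```text
time_s: 30.58
tcp_pos: [0.5274, -0.2768, 0.2608]
ee_rot: [[-0.232, -0.973, -0.0], [-0.973, 0.232, -0.0], [0.0, 0.0, -1.0]]
wrist_force: [0.1, -0.3, -5.3]
gripper_width: 0.304
gripper_force: 30.0
```

Request:
servo_tool(
  targets=[
    [0,0,0,0,18],
    [0,0,0,0,18],
    [0,0,-0.1,0,18],
    [0,0,-0.3,0,18],
    [0,0,-0.5,0,18],
  ],
)

```text
time_s: 31.0
tcp_pos: [0.5295, -0.2757, 0.2448]
ee_rot: [[-0.23, -0.973, 0.0], [-0.973, 0.23, 0.0], [-0.0, -0.0, -1.0]]
wrist_force: [-0.3, 0.3, -5.7]
gripper_width: 0.309
gripper_force: 30.0
```

```bash
python3 - <<'E'
from station import r
from h import *
a=r.capture('wrist'); b=r.capture('top'); c=r.capture('scene'); pickle.dump((a,b,c),open('pics/w12.pkl','wb')); st(r)
x=cv2.resize(a['pixels'],(448,336)); y=cv2.resize(c['pixels'][80:290,300:510],(336,336))
cv2.imwrite('pics/w12.png',np.hstack([x,y])[:,:,::-1])
for z in(.252+.045,.2,.1,.05): print(z,proj(a,[.5288,-.2769,z]))
# red label / dark glass tilt: columns of the bottle per row in wrist view
H,S,V=[q.astype(int) for q in cv2.split(cv2.cvtColor(a['pixels'],cv2.COLOR_RGB2HSV))]
for y in range(100,240,10): print(y,' '.join('%d/%d/%d'%(H[y,x],S[y,x],V[y,x]) for x in range(216,350,8)))
E
```

```text
w 26.5 F 30.0 [ 0.5286 -0.2757  0.2441] [ 1.1  0.1 -4.7] 166.7 t 31.1
0.297 [279.85774947 301.0136046 ]
0.2 [279.95666781 223.07381514]
0.1 [280.00074605 188.38197931]
0.05 [280.01447072 177.58478059]
100 91/229/110 16/156/204 19/120/228 19/119/237 19/123/237 17/138/157 16/81/135 32/24/217 32/22/218 28/29/221 12/172/154 18/130/176 19/121/233 19/124/230 19/121/231 19/125/230 23/40/202
110 92/221/105 15/163/203 17/145/142 18/134/179 18/130/187 19/130/186 18/132/188 19/128/185 13/166/97 15/140/153 19/120/247 20/112/255 20/113/255 19/113/254 19/115/255 19/112/253 19/118/251
120 92/255/108 14/168/159 16/145/128 18/134/175 18/133/174 18/132/178 18/135/176 18/126/176 18/131/177 18/130/178 18/132/178 20/119/250 19/120/249 20/119/244 19/118/244 19/117/246 17/130/169
130 92/255/74 13/162/137 15/154/106 18/136/174 18/132/174 18/130/176 17/129/174 18/135/174 19/135/174 18/136/173 18/132/174 19/133/172 17/134/165 17/134/165 18/131/165 18/128/167 18/133/163
140 91/255/69 14/163/136 13/161/98 19/130/184 18/133/182 18/129/184 18/132/184 17/101/78 24/40/32 23/43/53 19/136/176 18/128/174 19/134/170 19
[... 952 characters left out ...]
13/152/169 16/163/197 18/130/178 11/47/113 17/52/113 11/48/118 12/61/121 14/59/116 13/50/122 10/55/120 12/48/118 12/55/116 19/119/243 19/119/242 18/131/177 74/179/50
210 91/230/111 12/120/149 15/156/201 19/83/178 14/50/112 15/48/118 11/52/123 13/55/121 11/51/120 13/57/116 10/48/116 13/50/118 11/45/119 16/78/167 19/115/254 19/114/255 19/114/255
220 92/245/104 92/239/110 60/41/107 78/50/122 15/52/118 12/49/115 12/55/121 12/57/120 12/53/120 14/53/120 12/59/122 14/53/116 13/54/119 79/46/132 92/248/114 91/246/110 93/238/107
230 91/234/107 91/239/112 92/239/110 74/43/126 15/53/115 14/56/118 13/54/122 10/55/121 8/50/117 13/56/119 10/56/119 11/52/122 13/55/116 92/90/111 92/221/98 91/211/69 91/244/68
```

Request:
servo_tool(
  targets=[
    [0,0,-0.15,0,18],
    [0,0,-0.4,0,18],
    [0,0,-0.7,0,18],
    [0,0,-1,0,18],
    [0,0,-1.2,0,18],
  ],
)

```text
time_s: 31.57
tcp_pos: [0.5282, -0.2758, 0.2075]
ee_rot: [[-0.231, -0.973, -0.003], [-0.973, 0.231, 0.001], [-0.001, 0.003, -1.0]]
wrist_force: [0.1, 0.0, -5.8]
gripper_width: 0.304
gripper_force: 30.0
```

Request:
servo_tool(
  targets=[
    [0,0,-0.05,0,18],
    [0,0,-0.1,0,18],
    [0,0,-0.15,0,18],
    [0,0,-0.2,0,18],
    [0,0,-0.25,0,18],
  ],
)

```text
time_s: 31.98
tcp_pos: [0.5293, -0.2762, 0.2024]
ee_rot: [[-0.231, -0.973, 0.001], [-0.973, 0.231, -0.0], [0.0, -0.001, -1.0]]
wrist_force: [0.2, 0.1, -5.9]
gripper_width: 0.308
gripper_force: 30.0
```

Request:
servo_tool(
  targets=[
    [0,0,-0.03,0,18],
    [0,0,-0.06,0,18],
    [0,0,-0.06,0,18],
    [0,0,-0.06,0,18],
    [0,0,-0.06,0,18],
  ],
)

```text
time_s: 32.4
tcp_pos: [0.5293, -0.2763, 0.2009]
ee_rot: [[-0.231, -0.973, 0.001], [-0.973, 0.231, -0.001], [0.0, -0.001, -1.0]]
wrist_force: [-0.3, 0.7, -1.9]
gripper_width: 0.308
gripper_force: 30.0
```

```bash
python3 - <<'E'
from station import r
from h import *
st(r)
E
```

```text
w 26.8 F 30.0 [ 0.5293 -0.2763  0.2009] [-0.3  0.7 -1.9] 166.7 t 32.4
```

Request:
servo_tool(
  targets=[
    [0,0,-0.03,0,18],
    [0,0,-0.06,0,18],
    [0,0,-0.06,0,18],
    [0,0,-0.06,0,18],
    [0,0,-0.06,0,18],
  ],
)

```text
time_s: 32.82
tcp_pos: [0.5298, -0.2767, 0.2009]
ee_rot: [[-0.23, -0.973, 0.003], [-0.973, 0.23, -0.002], [0.001, -0.003, -1.0]]
wrist_force: [-1.4, 1.1, 5.8]
gripper_width: 0.303
gripper_force: 30.1
```

Request:
servo_tool(
  targets=[
    [0,0,-0.06,0,30],
    [0,0,-0.06,0,40],
    [0,0,-0.06,0,50],
    [0,0,-0.06,0,60],
    [0,0,-0.06,0,60],
  ],
)

```text
time_s: 33.23
tcp_pos: [0.529, -0.2762, 0.1965]
ee_rot: [[-0.231, -0.973, -0.0], [-0.973, 0.231, -0.0], [0.0, 0.0, -1.0]]
wrist_force: [-0.5, -0.5, 0.3]
gripper_width: 0.567
gripper_force: 0.0
```

Request:
servo_tool(
  targets=[
    [0,0,0.2,0,60],
    [0,0,0.7,0,60],
    [0,0,1.4,0,60],
    [0,0,2.2,0,60],
    [0,0,3,0,60],
  ],
)

```text
time_s: 33.65
tcp_pos: [0.5288, -0.2762, 0.2879]
ee_rot: [[-0.231, -0.973, -0.001], [-0.973, 0.231, -0.0], [0.0, 0.0, -1.0]]
wrist_force: [0.9, -0.2, -0.4]
gripper_width: 0.686
gripper_force: 0.0
```

Request:
servo_tool(
  targets=[
    [0,1,0.2,0,60],
    [0,2,0.2,0,60],
    [0,3.2,0.2,0,60],
    [0,4.4,0.2,0,60],
    [0,5.6,0.2,0,60],
  ],
)

```text
time_s: 34.07
tcp_pos: [0.5288, -0.1068, 0.2933]
ee_rot: [[-0.232, -0.973, 0.001], [-0.973, 0.232, -0.0], [-0.0, -0.001, -1.0]]
wrist_force: [0.4, 0.9, 0.7]
gripper_width: 0.686
gripper_force: 0.0
```

Request:
servo_tool(
  targets=[
    [0,1,0,0,60],
    [0,2,0,0,60],
    [0,3,0,0,60],
    [0,4,0,0,60],
    [0,4,0,0,60],
  ],
)

```text
time_s: 34.48
tcp_pos: [0.5292, 0.0157, 0.2931]
ee_rot: [[-0.226, -0.974, 0.001], [-0.974, 0.226, 0.001], [-0.001, -0.001, -1.0]]
wrist_force: [0.3, 0.2, 0.9]
gripper_width: 0.689
gripper_force: 0.0
```

```bash
python3 - <<'E'
from station import r
from h import *
b=r.capture('top'); c=r.capture('scene'); pickle.dump((b,c),open('pics/end.pkl','wb')); st(r)
x=cv2.resize(b['pixels'][120:310,200:460],None,fx=1.55,fy=1.55); y=cv2.resize(c['pixels'][90:285,280:475],(x.shape[0],x.shape[0]))
cv2.imwrite('pics/end.png',np.hstack([x,y])[:,:,::-1])
for n,p in dict(mustard=[.4354,-.2547,.095],bottle=[.5288,-.2769,.252],spoons=[.4132,-.3481,.102],pick=[.5066,-.3703,.08]).items(): print(n,proj(b,p),proj(c,p))
H,S,V=[q.astype(int) for q in cv2.split(cv2.cvtColor(cv2.GaussianBlur(b['pixels'],(3,3),0),cv2.COLOR_RGB2HSV))]
q=blob((H>50)&(H<85)&(S>120),(373,262)); print('mustard',q[0],onz(b,q[0],.095))
q=blob((V<60)&(S<110),proj(b,[.5288,-.2769,.252])); print('bottle cap',q[:2],onz(b,q[0],.252))
q=blob((V>150)&(S<90),proj(b,[.4132,-.3481,.102])+[0,8]); print('cups',q[:2],onz(b,q[0],.102))
E
```

```text
w 60.0 F 0.0 [0.5291 0.0129 0.2931] [ 0.9 -0.1 -0. ] 166.8 t 34.6
mustard [374.12725156 263.4367452 ] [383.54665251 185.36129089]
bottle [399.13722603 224.88482385] [368.50991019 109.69253474]
spoons [412.00010314 272.09179284] [417.22240878 174.70453807]
pick [417.32637497 234.44263544] [394.82874775 164.72761413]
mustard (374.289794921875, 262.9275817871094) [ 0.43666415 -0.25512786  0.095     ]
bottle cap ((397.435302734375, 225.0969696044922), (10.649430274963379, 13.356794357299805)) [ 0.52837629 -0.27317613  0.252     ]
cups ((409.5932312011719, 271.6289978027344), (26.861717224121094, 33.10878372192383)) [ 0.41443729 -0.3420344   0.102     ]
```

View pics/end.png

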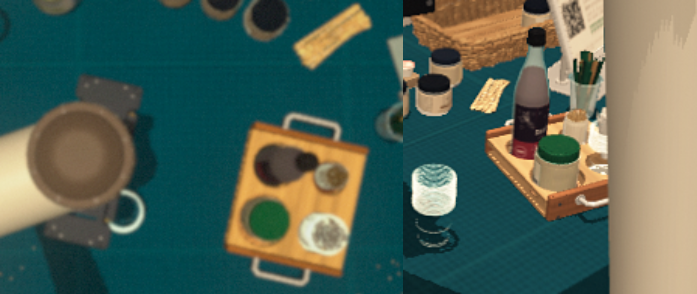

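The final view shows all four standing upright in their own holes: bottle upper left, sticks upper right, mustard lower left and spoon cups lower right. The plain cups are undisturbed.

```bash
python3 -c "
from station import r
print(r.finish_job())"
```

```text
the job is handed in; nothing more can be done
None
```

The job is handed in at about 35 s: the mustard jar, juice bottle, spoon cups and stick jar stand upright in their own holes, with the estimated centres of the first three within about 6 mm and the stick jar matching in the top view, though the stick jar touched its pad with a brief 41 N wrist-force spike, and I only visually confirmed the plain cups unmoved, not the black-lidded jar or the plates.

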